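Unload the rinse tank with the hook rod

ROBOT

A 6-joint arm with a two-finger parallel gripper is mounted at the origin on the work surface; the furniture and walls round the work are solid. World frame = base frame: x ahead of the robot, y to its left, z up, the work surface at z = 0. Lengths are in m, angles in rad, forces in N, time in s.
With the tool pointing down it reaches from about 0.3 to 1 m from the base axis. Payload 5.1 kg.
Tool frame: the origin (TCP) lies midway between the tips of the shut fingers; the grasp point (between the pads) lies bot.grip_depth behind it (bot.grip_depth is the distance from the TCP to the grasp point, in m); z points along the fingers, y is the line along which they close (so a half turn about z gives the same grasp; the last joint's range is limited). The gripper opens to 95 mm and grips with 3 to 60 N. Pads are 20 mm wide; open, the fingers measure 119 mm over their backs; the gripper's body (75 mm by 180 mm) begins 59 mm behind the grasp point.
Start: joints at [-1.409, 0.124, 1.65, -0, 1.367, -0.083], TCP at [0.158, -0.631, 0.215] pointing down, gripper open.
Joint ranges: [-2.61, 2.61], [-1.02, 2.33], [0.03, 2.71], [-1.35, 4.49], [0.32, 2.68], [-2.91, 2.91]. Speed limits (rad/s): [2.57, 2.57, 3.14, 3.14, 3.14, 3.14].

INTERFACE

Orientations are given as a 3x3 rotation matrix whose columns are the frame's x, y, z axes.
In Python, from workcell import bot, imaging, job, models gives the robot as it stands.
- The arm moves only by the tool servo_tool, never from a script. Its argument "plan" is a list that holds one entry, the list of rows, each a list of 7 numbers: the opening in per cent of the stroke, from 0 (shut) to 100 (fully open), then the shift along the tool's x, y, z as a fraction of full scale, then the turn, a rotation vector about the tool's x, y, z as a fraction of full scale. A call has exactly 8 rows; each row is the pose to reach, as a shift and turn from the pose commanded when the call began, along the tool's axes at that moment; what a row does not reach only later rows make up. Full scale, the value 1, is 10 cm for a shift and 45 degrees for a turn. A row lasts 1/8 s, in which the tool goes at most 62.5 mm and 10.7 degrees, less where a joint would pass 70% of its speed; a pose out of reach is approached as far as the arm can. A call with a number of a shift or a turn outside -1 to 1 is refused whole. A call with a gripper value outside its range is refused whole. The fingers move at their own pace and stop on an object; the grip force is fixed at half the most. Time passes only in rows, so rows that repeat a pose let the fingers close, or fill a call up. It gives the time, the measured TCP pose, the force, the opening and the grip force at its end, in the units of the state.
- bot.get_state(): the state, without advancing time (a new reading comes with each control period).
- imaging.capture(name): name is "side" or "top"; returns (picture, depth): 400x640x3 uint8, blue, green, red; 400x640 float32, m along the optical axis (not along the pixel's ray), 0 where there is no reading.
- imaging.camera_model(name): a dict with "K" (3x3 intrinsics, pixels), "rvec" (rotation vector, rad) and "tvec" (3), from world to camera coordinates, as OpenCV has them. Camera axes: x right, y down, z forward; pixel columns grow to the right and rows downward; lengths in m; the calibration is good to about 2 mm. A picture is of the moment at which its call begins. camera_model takes no time and is no camera call.
- job.job_done(): hands the job in; it is judged then, once.
Trained networks look in the newest picture that a camera, given by its name, has taken for a name from the list of things; names that differ only in an ending like _2 or _b are one class to them, and where a whole thing is asked for, a point or a joint stands for the part that bears it (a point fixed in the world has none). Each returns a list of dicts, best first, with "conf" (0 to 1); they miss things now and then, are a little off and sometimes report something else, mostly with a low value. They report only what shows in the picture. A call takes as long as a camera call. They do not tell look-alikes from the thing itself.
- models.masks_of(thing, camera): "pixels" (400x640 bool, what is visible of it).
- models.mark_of(thing, camera): "centre" ([x, y, z] in m, in world coordinates, good to about 4 mm: a listed point, or the origin of a listed thing).
The state is a dict: "time_s": time; "joint_pos": joint angles; "joint_velocities": joint speeds; "effort": joint torques, N m; "tcp_pos": TCP position; "orientation": TCP orientation; "force": force on the tool from outside, world axes, zero at the start; "wrist_torque": the same for the moment, N m; "grip_width": opening from 0.0 (shut) to 1.0 (fully open); "grip_force": force on a finger pad.
Only numpy, scipy, OpenCV 4.12 (cv2) and the standard library are available. Lean on these libraries where they do the work, as an engineer would, in place of code of your own. Each camera call takes 0.05 s, during which the arm holds its last target. There are 200 camera calls.

TASK

Using the hook rod, fish every basket that holds a nut out of the deep rinse tank and stand each one upright with its nut in a stall of the drying rack; leave the empty baskets hanging where they are, and never take hold of a basket with the gripper itself. When all the loaded ones are in, put the hook rod back in its holster and swing the rack's keeper bar shut over the baskets until it snaps home in its detent. Do not disturb the tape measure or the roll of tape.

Things in the scene. Friction and masses are not known exactly. Their poses are not given: they have to be found in the camera images.
- basket_1_bail (a point): Aluminium basket, 80 g: open cup 36x36x18 mm, ears out to 25.5 mm at +-y at cup-rim height, upright wire bail whose level bar (6 mm thick, along y, 27 mm clear between the legs) has its middle here, 45 mm above the basket's underside; 24 mm free between cup rim and bar. z up. Starts hung by its ears on ledges in a tank cell, bail roughly along the tank's y.
- nut_1_centre (a point): Steel hexagon nut, 24x27x13 mm, lying loose in the cup of basket_1, 35.5 mm under its bail bar's middle; absent if that basket is empty. Point at the nut's centre, z up.
- basket_2_bail (a point): Aluminium basket, 80 g: open cup 36x36x18 mm, ears out to 25.5 mm at +-y at cup-rim height, upright wire bail whose level bar (6 mm thick, along y, 27 mm clear between the legs) has its middle here, 45 mm above the basket's underside; 24 mm free between cup rim and bar. z up. Starts hung by its ears on ledges in a tank cell, bail roughly along the tank's y.
- nut_2_centre (a point): Steel hexagon nut, 24x27x13 mm, lying loose in the cup of basket_2, 35.5 mm under its bail bar's middle; absent if that basket is empty. Point at the nut's centre, z up.
- basket_3_bail (a point): Aluminium basket, 80 g: open cup 36x36x18 mm, ears out to 25.5 mm at +-y at cup-rim height, upright wire bail whose level bar (6 mm thick, along y, 27 mm clear between the legs) has its middle here, 45 mm above the basket's underside; 24 mm free between cup rim and bar. z up. Starts hung by its ears on ledges in a tank cell, bail roughly along the tank's y.
- nut_3_centre (a point): Steel hexagon nut, 24x27x13 mm, lying loose in the cup of basket_3, 35.5 mm under its bail bar's middle; absent if that basket is empty. Point at the nut's centre, z up.
- basket_4_bail (a point): Aluminium basket, 80 g: open cup 36x36x18 mm, ears out to 25.5 mm at +-y at cup-rim height, upright wire bail whose level bar (6 mm thick, along y, 27 mm clear between the legs) has its middle here, 45 mm above the basket's underside; 24 mm free between cup rim and bar. z up. Starts hung by its ears on ledges in a tank cell, bail roughly along the tank's y.
- nut_4_centre (a point): Steel hexagon nut, 24x27x13 mm, lying loose in the cup of basket_4, 35.5 mm under its bail bar's middle; absent if that basket is empty. Point at the nut's centre, z up.
- tank: Fixed steel tank, rim 120 mm high, origin on the bench; inside x -55 to +32 mm, y +-124 mm, walls 3 mm. Partitions 95 mm high at y = -62, 0, 62 mm make four cells; a basket hangs in each, near x = 0, y = -93, -31, 31 or 93 mm, ears on ledges 30 mm high, bail bar 59 mm below the rim. The free room for a hook, 37 mm wide, is on the -x side of each basket.
- rod_grip (a point): Hook rod, about 140 g, upright in its holster: centre of the square wooden handle (18x18 mm, 31 mm below to 30 mm above this point, free on all four sides). z up along the rod, hook mouth toward +x. Flange under the handle 62x42 mm (centred at x = 13 mm), its underside 35 mm below this point; below it an 8x8 mm shank in line with the handle.
- rod_hook (a point): On the rod's hook, at the foot: top of its carrying floor, on the shank's axis, 135 mm below rod_grip. The floor is 14 mm wide, 5 mm thick, and runs toward the rod's +x to a lip at x = 26 to 30 mm, 9 mm high. A carried bail bar lies across the floor, best at x = 15 mm.
- holster_mouth (a point): Mouth centre of the rod's holster: upright rectangular tube, inside 46 (x) by 26 (y) mm, walls 3 mm, mouth 120 mm above the bench, on a loose 90x70 mm foot, 1.2 kg. The rod goes in from above, axes alike, flange resting on the mouth: handle axis then 13 mm to the -x side of this point, rod_grip 35 mm above it.
- rack: Drying rack, loose but heavy (2 kg), base 76 (x) by 250 (y) mm, 8 mm thick; origin under its middle, z up. Three stalls in a row along y between blocks 10 mm high, with 6 mm lips in front and behind: each 52 (x) by 46 (y) mm inside. A basket stands in a stall with its bail along the rack's y.
- stall_1 (a point): Centre of the floor of stall 1 of the rack (8 mm above the bench); stall 1 is next to the keeper's hinge, 62 mm from one to the next toward the rack's -y.
- stall_2 (a point): Centre of the floor of stall 2 of the rack (8 mm above the bench); stall 1 is next to the keeper's hinge, 62 mm from one to the next toward the rack's -y.
- stall_3 (a point): Centre of the floor of stall 3 of the rack (8 mm above the bench); stall 1 is next to the keeper's hinge, 62 mm from one to the next toward the rack's -y.
- keeper_hinge (a point): On the upright hinge axis of the rack's keeper bar, 66 mm above the bench, at the rack's +y end (x = 0, y = 113 mm).
- keeper_knob (a point): Black round upright knob near the keeper bar's free end, 12 mm thick, standing 35 mm above the bar; point 15 mm below its top, 90 mm above the bench, 200 mm from the hinge axis.
- keeper (a joint): Angle of the keeper, a level bar 10 mm wide, underside 62 mm above the bench. 0 = shut against its stop, in the spring detent, straight over the stalls toward the rack's -y; grows as it swings out to the rack's +x, up to 1.5 rad. It stays where it is left; just before shut it takes about 2 to 4 N at the knob to snap past the detent ball.
- tape_roll: Roll of masking tape, 100 mm across, 25 mm high; a bystander, origin at its underside.
- tape_measure: Tape measure, 37x85x60 mm; a bystander, origin at its underside.
Things that resemble listed ones, but are neither listed nor needed, are in the scene too. Of the things like the part that bears rod_grip, leave any that is green; of the rest the larger one is meant.

How it is judged:
On the way, in this order (a step that is already met when the one before it is completed fails the run):
1. every basket that holds a nut stands in a stall of the rack with its nut, keeper still open (x of nut_1_centre in the frame of rack between -0.016 and 0.016 m and y of nut_1_centre in the frame of rack between -0.09 and 0.09 m and z of nut_1_centre in the frame of rack between 0.012 and 0.024 m and distance between nut_1_centre and basket_1_bail below 0.042 m and angle between each of nut_1_centre, nut_2_centre, nut_3_centre, nut_4_centre's own z axis and vertical below 0.2 rad and x of nut_2_centre in the frame of rack between -0.016 and 0.016 m and y of nut_2_centre in the frame of rack between -0.09 and 0.09 m and z of nut_2_centre in the frame of rack between 0.012 and 0.024 m and distance between nut_2_centre and basket_2_bail below 0.042 m and x of nut_3_centre in the frame of rack between -0.016 and 0.016 m and y of nut_3_centre in the frame of rack between -0.09 and 0.09 m and z of nut_3_centre in the frame of rack between 0.012 and 0.024 m and distance between nut_3_centre and basket_3_bail below 0.042 m and x of nut_4_centre in the frame of rack between -0.016 and 0.016 m and y of nut_4_centre in the frame of rack between -0.09 and 0.09 m and z of nut_4_centre in the frame of rack between 0.012 and 0.024 m and distance between nut_4_centre and basket_4_bail below 0.042 m and value of joint keeper above 0.1 rad), for 0.2 s.
2. the keeper is shut in its detent (value of joint keeper below 0.03 rad), for 0.2 s.
At the end, for the whole second after the job is handed in: Each nut lies in its basket standing level in a rack stall (nut within 16 mm of the row line, tilt under 0.2 rad); empty baskets hang within 20 mm of where they were; rod upright in its holster, flange on the mouth (10 mm sideways, 7 mm height); keeper within 0.03 rad of shut; at rest (x of nut_1_centre in the frame of rack between -0.016 and 0.016 m and y of nut_1_centre in the frame of rack between -0.09 and 0.09 m and z of nut_1_centre in the frame of rack between 0.012 and 0.024 m and distance between nut_1_centre and basket_1_bail below 0.042 m and angle between each of nut_1_centre, nut_2_centre, nut_3_centre, nut_4_centre's own z axis and vertical below 0.2 rad and x of nut_2_centre in the frame of rack between -0.016 and 0.016 m and y of nut_2_centre in the frame of rack between -0.09 and 0.09 m and z of nut_2_centre in the frame of rack between 0.012 and 0.024 m and distance between nut_2_centre and basket_2_bail below 0.042 m and x of nut_3_centre in the frame of rack between -0.016 and 0.016 m and y of nut_3_centre in the frame of rack between -0.09 and 0.09 m and z of nut_3_centre in the frame of rack between 0.012 and 0.024 m and distance between nut_3_centre and basket_3_bail below 0.042 m and x of nut_4_centre in the frame of rack between -0.016 and 0.016 m and y of nut_4_centre in the frame of rack between -0.09 and 0.09 m and z of nut_4_centre in the frame of rack between 0.012 and 0.024 m and distance between nut_4_centre and basket_4_bail below 0.042 m and (distance between nut_1_centre and basket_1_bail below 0.06 m or distance of basket_1_bail from where it was at the start of the episode below 0.02 m) and (distance between nut_2_centre and basket_2_bail below 0.06 m or distance of basket_2_bail from where it was at the start of the episode below 0.02 m) and (distance between nut_3_centre and basket_3_bail below 0.06 m or distance of basket_3_bail from where it was at the start of the episode below 0.02 m) and (distance between nut_4_centre and basket_4_bail below 0.06 m or distance of basket_4_bail from where it was at the start of the episode below 0.02 m) and linear speed of each of basket_1, basket_2, basket_3, basket_4 below 0.02 m/s and x of rod_grip in the frame of holster_mouth between -0.023 and -0.003 m and y of rod_grip in the frame of holster_mouth between -0.01 and 0.01 m and z of rod_grip in the frame of holster_mouth between 0.028 and 0.042 m and angle between rod_grip's own z axis and vertical below 0.12 rad and value of joint keeper below 0.03 rad); the robot touches nothing.
It fails at once if an empty basket is taken out or displaced, or a nut falls out of its basket that was moved ((distance between nut_1_centre and basket_1_bail above 0.06 m and distance of basket_1_bail from where it was at the start of the episode above 0.03 m) or (distance between nut_2_centre and basket_2_bail above 0.06 m and distance of basket_2_bail from where it was at the start of the episode above 0.03 m) or (distance between nut_3_centre and basket_3_bail above 0.06 m and distance of basket_3_bail from where it was at the start of the episode above 0.03 m) or (distance between nut_4_centre and basket_4_bail above 0.06 m and distance of basket_4_bail from where it was at the start of the episode above 0.03 m)).
It fails at once if a basket is touched hard by the fingers (contact force between the fingers and basket_1 above 2 N or contact force between the fingers and basket_2 above 2 N or contact force between the fingers and basket_3 above 2 N or contact force between the fingers and basket_4 above 2 N).
It fails at once if a bystander is disturbed (distance of any of tape_roll, tape_measure from where it was at the start of the episode above 0.03 m).
Of nut_1, nut_2, nut_3, nut_4 only 2 to 3 are there at a start; the rules pass over those that are not, and their reading is None.
At some moment in a run one of rack, holster may be knocked a few centimetres aside while the robot is not near it.
It also fails if it takes over 208 s, if anything falls off the work surface, if the arm or the gripper's body presses on something with over 40 N, if the wrist force passes 120 N, or if a joint passes its speed limit or range.

## Working session

There is one attempt and no reset: what is moved stays moved. The work goes in short steps, Python scripts to look and compute and a tool call to move; the robot and the scene stay as the last step left them, time stands still between calls to the robot, and variables do not carry over. Pictures are saved under pics/ and viewed, at most 14 in all, crops included, and the job is handed in when it is done.

Besides the shell and the picture viewer there is one more tool, called after "Emit:" by a JSON object that holds its "method" and its "body", one argument or row to a line. servo_tool: Moves the arm, as the interface text tells. Shift numbers are shares of 10 cm and turn numbers shares of 45 degrees, none past 1 either way. Its arguments: {"type":"object","properties":{"plan":{"type":"array","items":{"type":"array","items":{"type":"array","items":{"type":"number"}}}}},"required":["plan"]}

```bash
ls; mkdir -p pics; python3 - <<'E'
from workcell import bot, imaging, job, models
import cv2,numpy as np
s=bot.get_state(); print(s); print(bot.grip_depth)
for c in ("side","top"):
    p,d=imaging.capture(c); cv2.imwrite(f"pics/{c}0.png",p); np.save(f"pics/{c}0.npy",d)
    m=imaging.camera_model(c); print(c,m)
    for t in ["basket_1_bail","nut_1_centre","tank","rod_grip","rod_hook","holster_mouth","rack","stall_1","keeper_hinge","keeper_knob","tape_roll","tape_measure"]:
        print(t,[(np.round(r["centre"],3).tolist(),round(r["conf"],2)) for r in models.mark_of(t,c)])
print(bot.get_state()["time_s"])
E
```

```text
pics
{'time_s': 0.0, 'joint_pos': array([-1.40863407e+00,  1.24510152e-01,  1.65162972e+00,  2.01082023e-06,
        1.36745091e+00, -8.25820195e-02]), 'joint_velocities': array([-1.33709053e-03, -1.20582095e-03, -5.56300415e-05, -2.91294622e-03,
        5.77917528e-05, -8.65840171e-04]), 'effort': array([ 4.16586317e-04, -4.17601347e+01, -3.59936070e+01,  7.74145173e-02,
        4.93447913e-02, -1.89560246e-04]), 'tcp_pos': array([ 0.15738505, -0.63002851,  0.21340993]), 'orientation': array([[ 9.70199447e-01,  2.42307513e-01, -3.20659864e-04],
       [ 2.42307668e-01, -9.70197456e-01,  1.97223588e-03],
       [ 1.66784186e-04, -1.99116050e-03, -9.99998004e-01]]), 'force': array([0.28057899, 0.32335195, 0.51136859]), 'wrist_torque': array([-0.02956751, -0.01361558,  0.00396453]), 'grip_force': 0.0, 'grip_width': 0.9973162927667033}
0.0188
side {'K': array([[453.32411681,   0.        , 327.71824824],
       [  0.        , 453.32411681, 202.72734635],
       [  0.        ,   0.        ,   1.        ]]), 'rvec': array([ 2.28161508, -0.1008781 ,  0.03858778]), 'tvec': array([-0.54030357
[... 999 characters left out ...]
14879776, -2.2093366 ,  0.07242939]), 'tvec': array([0.1972031 , 0.58296589, 1.09524631])}
basket_1_bail [([0.521, 0.229, 0.061], 0.55), ([0.462, -0.048, 0.008], 0.53)]
nut_1_centre [([0.524, 0.226, 0.026], 0.5)]
tank [([0.522, 0.322, 0.001], 0.66)]
rod_grip [([0.37, 0.227, 0.155], 0.86), ([0.388, 0.343, 0.106], 0.84), ([0.624, 0.276, 0.104], 0.57)]
rod_hook [([0.389, 0.346, 0.003], 0.84)]
holster_mouth [([0.394, 0.231, 0.122], 0.89), ([0.518, 0.287, 0.064], 0.71)]
rack []
stall_1 [([0.476, 0.067, 0.01], 0.82), ([0.464, 0.009, 0.009], 0.81), ([0.459, -0.05, 0.008], 0.56)]
keeper_hinge []
keeper_knob [([0.661, 0.04, 0.088], 0.86)]
tape_roll [([0.771, -0.022, 0.002], 0.85)]
tape_measure []
1.3
```

```bash
python3 - <<'E'
import cv2
p=cv2.imread("pics/top0.png"); cv2.imwrite("pics/top0b.png",cv2.resize(p,(800,500),interpolation=cv2.INTER_CUBIC))
E
```

```text
(no output)
```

View pics/top0b.png

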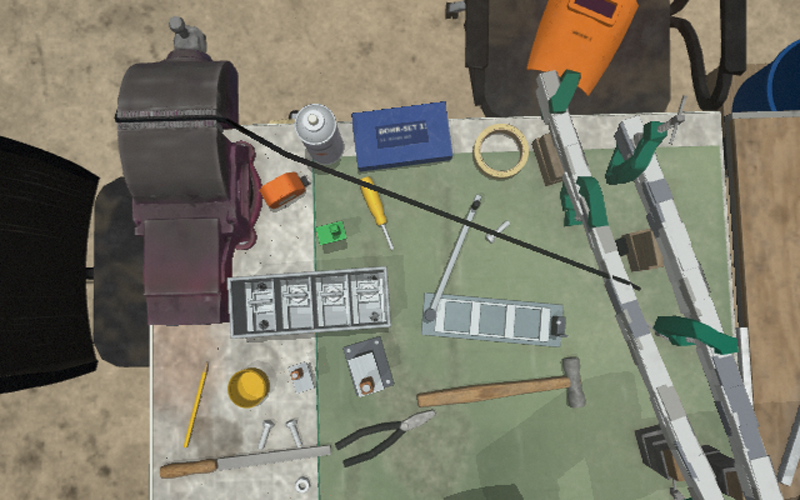

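View pics/side0.png

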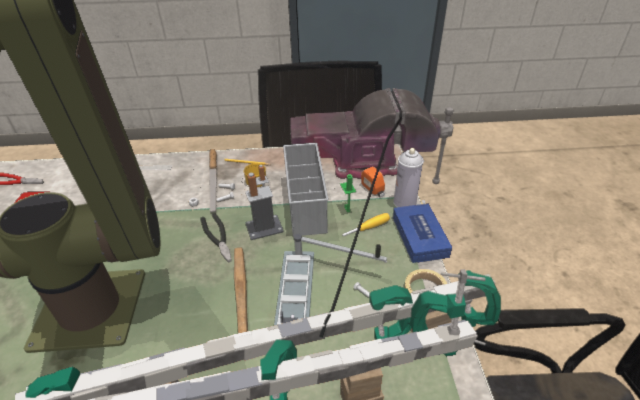

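The top view shows the tank (308,300), holster with the brown rod (368,375), small look-alike (300,375), green look-alike (330,232), rack (495,320) with its knob at (475,203), a black cable crossing overhead, and painted bars on the right. I'll check the heights and zoom in.

```bash
cat > h.py <<'E'
import numpy as np,cv2
from workcell import bot,imaging,job,models
def Rt(c):
    m=imaging.camera_model(c); return m["K"],cv2.Rodrigues(m["rvec"])[0],np.array(m["tvec"])
def cloud(d,c):
    K,R,t=Rt(c); v,u=np.mgrid[:400,:640]
    P=np.stack([(u-K[0,2])/K[0,0]*d,(v-K[1,2])/K[1,1]*d,d],-1)
    W=(P-t)@R; W[d<=0]=np.nan; return W
def proj(X,c):
    K,R,t=Rt(c); q=(np.atleast_2d(X)@R.T+t)@K.T; return q[:,:2]/q[:,2:]
E
python3 - <<'E'
from h import *
d=np.load("pics/top0.npy");W=cloud(d,"top")
s=.8
for n,(x,y) in dict(cable1=(290,155),cable2=(400,197),cable3=(520,243),cable4=(600,274),bar1=(580,170),bar2=(640,310),bar3=(700,300),clamp=(690,335),vise=(170,200),can=(318,130)).items():
    u,v=int(x*s),int(y*s); w=W[v-2:v+3,u-2:u+3].reshape(-1,3); i=np.nanargmax(w[:,2]); print(n,w[i].round(3))
p=cv2.imread("pics/top0.png")
a=cv2.resize(p[205:330,175:325],(720,600),interpolation=cv2.INTER_CUBIC); cv2.imwrite("pics/c1.png",a)
E
```

```text
cable1 [0.729 0.334 0.2  ]
cable2 [0.658 0.165 0.182]
cable3 [ 0.587 -0.025  0.161]
cable4 [ 0.537 -0.152  0.145]
bar1 [ 0.7   -0.132  0.133]
bar2 [ 0.473 -0.205  0.158]
bar3 [ 0.486 -0.283  0.19 ]
clamp [ 0.438 -0.254  0.216]
vise [0.674 0.531 0.157]
can [0.773 0.294 0.177]
```

View pics/c1.png

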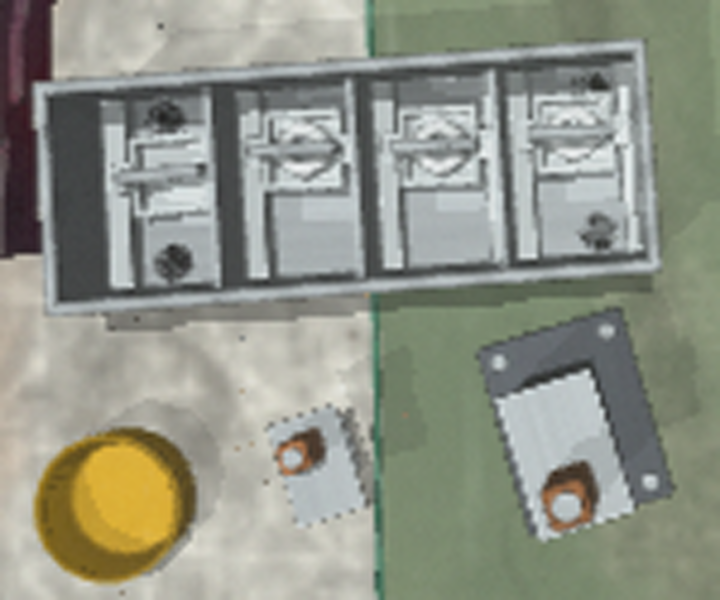

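Three right-hand cells (300/435/575,150 in the crop) show hex nuts, and the left cell (165,175) looks empty. The holster with the larger rod is at (565,455). Next, precise poses from depth.

```bash
cat >> h.py <<'E'
def rect(W,sel,lab):
    P=W[sel][:,:2].astype(np.float32)
    (c,s,a)=cv2.minAreaRect(P*1000); print(lab,len(P),np.round(c,1),np.round(s,1),round(a,2)); return P
def box(W,x0,x1,y0,y1,z0,z1):
    return (W[...,0]>x0)&(W[...,0]<x1)&(W[...,1]>y0)&(W[...,1]<y1)&(W[...,2]>z0)&(W[...,2]<z1)
E
python3 - <<'E'
from h import *
for c in("top","side"):
    d=np.load(f"pics/{c}0.npy");W=cloud(d,c)
    print(c)
    rect(W,box(W,.43,.62,.15,.5,.112,.128),"tankrim")
    rect(W,box(W,.33,.46,.17,.29,.118,.132),"flange")
    s=box(W,.33,.46,.17,.29,.15,.2);rect(W,s,"handletop");print(np.nanmedian(W[s],0)) if s.any() else 0
    rect(W,box(W,.33,.46,.15,.32,.003,.015),"foot")
    rect(W,box(W,.40,.53,-.14,.16,.012,.024),"rackblocks")
    rect(W,box(W,.40,.53,-.16,.16,.006,.03),"rack")
    s=box(W,.48,.7,0,.12,.06,.075);rect(W,s,"keeper")
    s=box(W,.6,.7,0,.1,.095,.12);rect(W,s,"knob"); print(np.nanmedian(W[s],0)) if s.any() else 0
d=np.load("pics/top0.npy");W=cloud(d,"top")
th=np.radians(3.8)
T=np.array([.5195,.322])  # approx
from numpy import cos,sin
loc=(W[...,:2]-T)@np.array([[cos(th),-sin(th)],[sin(th),cos(th)]])
for y in(-93,-31,31,93):
    m=(abs(loc[...,1]*1000-y)<28)&(abs(loc[...,0])<.03)
    b=m&(W[...,2]>.052)&(W[...,2]<.072)
    cup=m&(abs(loc[...,1]*1000-y)<16)&(abs(loc[...,0])<.016)&(W[...,2]<.05)
    w=W[b]; print(y,b.sum(),(w.min(0)+w.max(0))/2,w.max(0)-w.min(0),"cup z pct",np.percentile(W[cup][:,2],[5,25,50,75]).round(3))
E
```

```text
top
tankrim 1308 [534.5 334. ] [170.5 296.1] 0.06
flange 584 [406.9 244.2] [112.4  80.1] 4.79
handletop 116 [373.4 223.8] [18.5 17.9] 15.94
[0.37537248 0.22333405 0.18523645]
foot 2130 [395.  234.9] [129.8 169.6] 0.06
rackblocks 1219 [463.6   5.1] [246.3  74.2] 83.02
rack 3758 [465.  -0.] [129.7 319.6] 0.02
keeper 421 [580.4  72.5] [ 10.4 217.4] 66.26
knob 28 [659.6  38.3] [ 9.5 11. ] 89.04
[0.65887084 0.03816267 0.10505627]
side
tankrim 739 [535.4 329.9] [290.5 169.2] 89.99
flange 262 [414.  240.7] [124.8  50.1] 25.14
handletop 123 [375.6 222.2] [18.8 19. ] 16.28
[0.37561566 0.21879102 0.17253266]
foot 538 [394.8 234.4] [129.  169.1] 0.26
rackblocks 661 [465.7  13.1] [211.4  60. ] 83.34
rack 1769 [465.6  20.5] [225.3  80.1] 84.18
keeper 403 [581.4  72.9] [ 13.6 218.2] 65.92
knob 27 [661.5  38.2] [10.6 10.6] 43.74
[0.66084334 0.03704621 0.10223645]
-93 79 [0.52741936 0.22979883 0.06249795] [0.04991338 0.05205401 0.01758651] cup z pct [0.006 0.02  0.032 0.035]
-31 89 [0.520372   0.29154878 0.06183143] [0.05826246 0.05229196 0.01963126] cup z pct [0.01  0.021 0.031 0.034]
31 112 [0.51620802 0.35491066 0.06235064] [0.05927556 0.0500967  0.01848381] cup z pct [0.017 0.021 0.03  0.033]
93 123 [0.51259034 0.41730002 0.06232762] [0.06118424 0.05266651 0.01928983] cup z pct [0.005 0.018 0.02  0.027]
```

```bash
python3 - <<'E'
from h import *
d=np.load("pics/top0.npy");W=cloud(d,"top")
m=box(W,.43,.62,.15,.48,.114,.128).astype(np.uint8)
n,l,st,_=cv2.connectedComponentsWithStats(m)
k=1+np.argmax(st[1:,4]); P=rect(W,l==k,"rim")
m=box(W,.33,.46,.17,.29,.117,.13).astype(np.uint8)
n,l,st,_=cv2.connectedComponentsWithStats(m,connectivity=4); k=1+np.argmax(st[1:,4]); rect(W,l==k,"flange")
m=box(W,.38,.55,-.16,.16,.012,.022).astype(np.uint8)
n,l,st,_=cv2.connectedComponentsWithStats(m); k=1+np.argmax(st[1:,4]); rect(W,l==k,"rack")
m=box(W,.45,.60,.19,.45,.055,.07).astype(np.uint8)
n,l,st,_=cv2.connectedComponentsWithStats(m,connectivity=4)
for k in range(1,n):
    if st[k,4]>8: rect(W,l==k,f"c{k} z{np.median(W[l==k][:,2]):.3f}")
for t,c in [("basket_1_bail","top"),("nut_1_centre","top")]:
    imaging.capture("top"); print(t,[(np.round(r["centre"],3).tolist(),round(r["conf"],2)) for r in models.mark_of(t,c)])
# depth profile along each cell, local x at cell centre y: grid of z
E
```

```text
rim 1190 [539.4 321.8] [170.8 265.7] 2.59
flange 526 [385.5 227.8] [62.5 42.4] 16.07
rack 1010 [465.    3.8] [207.7  67.2] 83.29
c9 z0.063 60 [501.6 377.4] [85.7  5.1] 0.04
c11 z0.062 74 [498.3 440.8] [ 8.2 87.5] 88.01
c14 z0.063 19 [514.7 316.4] [34.2  0.8] 2.75
c15 z0.065 52 [520.8 224.9] [36.4  4.3] 88.34
c16 z0.065 9 [511. 254.] [17.1  0.4] 2.62
c17 z0.064 52 [516.6 348.8] [ 5.7 38. ] 3.19
c18 z0.064 48 [516.2 287.1] [36.4  4.3] 88.42
c19 z0.064 50 [507.3 409.9] [ 5.7 37.8] 3.9
c20 z0.063 12 [481.8 314.8] [23.2  0.5] 2.01
basket_1_bail [([0.522, 0.228, 0.062], 0.81), ([0.464, 0.011, 0.001], 0.24)]
nut_1_centre [([0.525, 0.224, 0.024], 0.4), ([0.519, 0.323, 0.0], 0.25)]
```

Emit:
{"method": "servo_tool", "body": {
  "plan": [
    [[100,0,0,-0.12,0,0,0],[100,0,0,-0.25,0,0,0],[100,0,0,-0.38,0,0,0],[100,0,0,-0.5,0,0,0],[100,0,0,-0.62,0,0,0],[100,0,0,-0.75,0,0,0],[100,0,0,-0.88,0,0,0],[100,0,0,-1,0,0,0]]
  ]
}}

```text
time_s: 2.5
tcp_pos: [0.1575, -0.6307, 0.3156]
orientation: [[0.97, 0.242, 0.0], [0.242, -0.97, -0.0], [-0.0, 0.0, -1.0]]
force: [0.4, 0.2, 0.3]
grip_width: 0.999
grip_force: 0.0
```

Emit:
{"method": "servo_tool", "body": {
  "plan": [
    [[100,0.11,-0.1,-0.12,0,0,0],[100,0.22,-0.19,-0.25,0,0,0],[100,0.33,-0.29,-0.38,0,0,0],[100,0.43,-0.38,-0.5,0,0,0],[100,0.54,-0.48,-0.62,0,0,0],[100,0.65,-0.58,-0.75,0,0,0],[100,0.76,-0.67,-0.88,0,0,0],[100,0.86,-0.77,-1,0,0,0]]
  ]
}}

```text
time_s: 3.5
tcp_pos: [0.2228, -0.5343, 0.4157]
orientation: [[0.97, 0.242, 0.0], [0.242, -0.97, -0.0], [0.0, 0.0, -1.0]]
force: [-0.1, 0.1, -1.0]
grip_width: 0.998
grip_force: 0.0
```

Emit:
{"method": "servo_tool", "body": {
  "plan": [
    [[100,0.11,-0.1,-0.05,0,0,0],[100,0.22,-0.19,-0.1,0,0,0],[100,0.33,-0.29,-0.15,0,0,0],[100,0.43,-0.38,-0.2,0,0,0],[100,0.54,-0.48,-0.25,0,0,0],[100,0.65,-0.58,-0.3,0,0,0],[100,0.76,-0.67,-0.35,0,0,0],[100,0.86,-0.77,-0.4,0,0,0]]
  ]
}}

```text
time_s: 4.5
tcp_pos: [0.2876, -0.4387, 0.455]
orientation: [[0.97, 0.242, -0.0], [0.242, -0.97, 0.0], [0.0, -0.0, -1.0]]
force: [-1.0, 0.5, -1.0]
grip_width: 1.0
grip_force: 0.0
```

Emit:
{"method": "servo_tool", "body": {
  "plan": [
    [[100,0.11,-0.1,0,0,0,0],[100,0.22,-0.19,0,0,0,0],[100,0.33,-0.29,0,0,0,0],[100,0.43,-0.38,0,0,0,0],[100,0.54,-0.48,0,0,0,0],[100,0.65,-0.58,0,0,0,0],[100,0.76,-0.67,0,0,0,0],[100,0.86,-0.77,0,0,0,0]]
  ]
}}

```text
time_s: 5.5
tcp_pos: [0.3524, -0.3432, 0.4546]
orientation: [[0.97, 0.242, -0.0], [0.242, -0.97, 0.0], [-0.0, -0.0, -1.0]]
force: [0.8, -0.2, 0.9]
grip_width: 0.999
grip_force: 0.0
```

Emit:
{"method": "servo_tool", "body": {
  "plan": [
    [[100,0.11,-0.1,0,0,0,0],[100,0.22,-0.19,0,0,0,0],[100,0.33,-0.29,0,0,0,0],[100,0.43,-0.38,0,0,0,0],[100,0.54,-0.48,0,0,0,0],[100,0.65,-0.58,0,0,0,0],[100,0.76,-0.67,0,0,0,0],[100,0.86,-0.77,0,0,0,0]]
  ]
}}

```text
time_s: 6.5
tcp_pos: [0.4172, -0.2476, 0.4546]
orientation: [[0.97, 0.242, -0.0], [0.242, -0.97, 0.0], [-0.0, -0.0, -1.0]]
force: [0.3, -1.0, -0.2]
grip_width: 0.999
grip_force: 0.0
```

Emit:
{"method": "servo_tool", "body": {
  "plan": [
    [[100,0.02,-0.12,0,0,0,0],[100,0.04,-0.24,0,0,0,0],[100,0.06,-0.36,0,0,0,0],[100,0.07,-0.47,0,0,0,0],[100,0.09,-0.59,0,0,0,0],[100,0.11,-0.71,0,0,0,0],[100,0.13,-0.83,0,0,0,0],[100,0.15,-0.94,0,0,0,0]]
  ]
}}

```text
time_s: 7.5
tcp_pos: [0.4083, -0.1528, 0.4547]
orientation: [[0.97, 0.242, 0.0], [0.242, -0.97, -0.0], [0.0, 0.0, -1.0]]
force: [-0.5, 0.4, 0.4]
grip_width: 0.999
grip_force: 0.0
```

Emit:
{"method": "servo_tool", "body": {
  "plan": [
    [[100,0.02,-0.12,0,0,0,0],[100,0.04,-0.24,0,0,0,0],[100,0.06,-0.36,0,0,0,0],[100,0.07,-0.47,0,0,0,0],[100,0.09,-0.59,0,0,0,0],[100,0.11,-0.71,0,0,0,0],[100,0.13,-0.83,0,0,0,0],[100,0.15,-0.94,0,0,0,0]]
  ]
}}

```text
time_s: 8.5
tcp_pos: [0.4001, -0.0579, 0.4547]
orientation: [[0.97, 0.243, 0.0], [0.243, -0.97, 0.0], [0.0, 0.0, -1.0]]
force: [-0.0, 0.1, 0.6]
grip_width: 1.001
grip_force: 0.0
```

Emit:
{"method": "servo_tool", "body": {
  "plan": [
    [[100,0.02,-0.12,0,0,0,0],[100,0.04,-0.24,0,0,0,0],[100,0.06,-0.36,0,0,0,0],[100,0.07,-0.47,0,0,0,0],[100,0.09,-0.59,0,0,0,0],[100,0.11,-0.71,0,0,0,0],[100,0.13,-0.83,0,0,0,0],[100,0.15,-0.94,0,0,0,0]]
  ]
}}

```text
time_s: 9.5
tcp_pos: [0.3919, 0.0369, 0.4547]
orientation: [[0.97, 0.243, 0.0], [0.243, -0.97, -0.0], [0.0, 0.0, -1.0]]
force: [0.7, 0.6, -0.6]
grip_width: 0.998
grip_force: 0.0
```

Emit:
{"method": "servo_tool", "body": {
  "plan": [
    [[100,0.02,-0.12,0,0,0,0],[100,0.04,-0.24,0,0,0,0],[100,0.06,-0.36,0,0,0,0],[100,0.07,-0.47,0,0,0,0],[100,0.09,-0.59,0,0,0,-0.01],[100,0.11,-0.71,0,0,0,-0.02],[100,0.13,-0.83,0,0,0,-0.03],[100,0.15,-0.94,0,0,0,-0.045]]
  ]
}}

```text
time_s: 10.5
tcp_pos: [0.3836, 0.1317, 0.4546]
orientation: [[0.961, 0.277, -0.0], [0.277, -0.961, -0.0], [-0.0, 0.0, -1.0]]
force: [-1.0, -0.1, 0.7]
grip_width: 0.996
grip_force: 0.0
```

```bash
cat >> h.py <<'E'
def snap(c): p,d=imaging.capture(c); return p,cloud(d,c)
def comp(W,b,lab,minn=40):
    n,l,st,_=cv2.connectedComponentsWithStats(box(W,*b).astype(np.uint8),connectivity=4)
    for k in range(1,n):
        if st[k,4]>=minn:
            P=W[l==k]; (c,s,a)=cv2.minAreaRect((P[:,:2]*1000).astype(np.float32))
            print(lab,st[k,4],np.round(c,1),np.round(s,1),round(a,1),"z",np.median(P[:,2]).round(4))
def go(x,y,z,yaw):
    s=bot.get_state(); R=s["orientation"]; d=R.T@(np.array([x,y,z])-s["tcp_pos"])/.1
    cur=np.degrees(np.arctan2(R[1,0],R[0,0])); print("go",np.round(d,3),"rz",round(-(yaw-cur)/45,3),"t",s["time_s"])
E
python3 - <<'E'
from h import *
for c in("top","side"):
    p,W=snap(c); comp(W,(.33,.46,.17,.29,.16,.2),c+" handle"); comp(W,(.33,.46,.17,.29,.117,.13),c+" flange")
go(.3735,.224,.138,16.07)
E
```

```text
top handle 110 [373.6 223.9] [18.  17.9] 16.3 z 0.1859
top flange 42 [457.8 262. ] [54.4  2.3] 88.4 z 0.1228
top flange 521 [385.7 227.7] [62.3 42.2] 16.5 z 0.125
side handle 91 [375.1 223.4] [18.1 20.7] 12.6 z 0.1793
side flange 243 [387.1 228.8] [61.7 45.7] 17.8 z 0.1228
go [ 0.16  -0.913  3.166] rz 0.002 t 10.6
```

Emit:
{"method": "servo_tool", "body": {
  "plan": [
    [[100,0.02,-0.11,0.1,0,0,0],[100,0.04,-0.23,0.2,0,0,0],[100,0.06,-0.34,0.3,0,0,0],[100,0.08,-0.46,0.45,0,0,0],[100,0.1,-0.57,0.6,0,0,0],[100,0.12,-0.68,0.7,0,0,0],[100,0.14,-0.8,0.85,0,0,0],[100,0.16,-0.913,1,0,0,0]]
  ]
}}

```text
time_s: 11.6
tcp_pos: [0.3737, 0.2239, 0.3537]
orientation: [[0.961, 0.277, 0.0], [0.277, -0.961, 0.0], [0.0, -0.0, -1.0]]
force: [-0.4, -0.2, -0.5]
grip_width: 1.001
grip_force: 0.0
```

Emit:
{"method": "servo_tool", "body": {
  "plan": [
    [[100,0,0,0.12,0,0,0],[100,0,0,0.25,0,0,0],[100,0,0,0.38,0,0,0],[100,0,0,0.5,0,0,0],[100,0,0,0.62,0,0,0],[100,0,0,0.75,0,0,0],[100,0,0,0.88,0,0,0],[100,0,0,1,0,0,0]]
  ]
}}

```text
time_s: 12.6
tcp_pos: [0.3738, 0.223, 0.2537]
orientation: [[0.961, 0.276, -0.0], [0.276, -0.961, -0.0], [-0.0, 0.0, -1.0]]
force: [0.1, -0.4, 0.5]
grip_width: 0.999
grip_force: 0.0
```

Emit:
{"method": "servo_tool", "body": {
  "plan": [
    [[100,0,0,0.12,0,0,0],[100,0,0,0.25,0,0,0],[100,0,0,0.38,0,0,0],[100,0,0,0.5,0,0,0],[100,0,0,0.62,0,0,0],[100,0,0,0.75,0,0,0],[100,0,0,0.88,0,0,0],[100,0,0,1,0,0,0]]
  ]
}}

```text
time_s: 13.6
tcp_pos: [0.3737, 0.223, 0.1537]
orientation: [[0.961, 0.276, -0.0], [0.276, -0.961, -0.0], [-0.0, 0.0, -1.0]]
force: [-0.4, 0.3, 0.4]
grip_width: 1.002
grip_force: 0.0
```

Emit:
{"method": "servo_tool", "body": {
  "plan": [
    [[100,0,0,0.08,0,0,0],[100,0,0,0.166,0,0,0],[60,0,0,0.166,0,0,0],[0,0,0,0.166,0,0,0],[0,0,0,0.166,0,0,0],[0,0,0,0.166,0,0,0],[0,0,0,0.166,0,0,0],[0,0,0,0.166,0,0,0]]
  ]
}}

```text
time_s: 14.6
tcp_pos: [0.3738, 0.2231, 0.1381]
orientation: [[0.961, 0.276, 0.0], [0.276, -0.961, 0.0], [0.0, -0.0, -1.0]]
force: [-0.9, -0.7, -0.2]
grip_width: 0.429
grip_force: 0.0
```

Emit:
{"method": "servo_tool", "body": {
  "plan": [
    [[0,0,0,0,0,0,0],[0,0,0,0,0,0,0],[0,0,0,-0.05,0,0,0],[0,0,0,-0.1,0,0,0],[0,0,0,-0.2,0,0,0],[0,0,0,-0.3,0,0,0],[0,0,0,-0.4,0,0,0],[0,0,0,-0.5,0,0,0]]
  ]
}}

```text
time_s: 15.6
tcp_pos: [0.3739, 0.2231, 0.189]
orientation: [[0.961, 0.276, 0.0], [0.276, -0.961, 0.0], [0.0, -0.0, -1.0]]
force: [0.2, -0.2, -2.1]
grip_width: 0.187
grip_force: 30.0
```

Emit:
{"method": "servo_tool", "body": {
  "plan": [
    [[0,0,0,-0.12,0,0,0],[0,0,0,-0.25,0,0,0],[0,0,0,-0.38,0,0,0],[0,0,0,-0.5,0,0,0],[0,0,0,-0.62,0,0,0],[0,0,0,-0.75,0,0,0],[0,0,0,-0.88,0,0,0],[0,0,0,-1,0,0,0]]
  ]
}}

```text
time_s: 16.6
tcp_pos: [0.3739, 0.2231, 0.289]
orientation: [[0.961, 0.276, 0.0], [0.276, -0.961, 0.0], [0.0, -0.0, -1.0]]
force: [-0.1, -0.1, -1.2]
grip_width: 0.19
grip_force: 30.0
```

```bash
python3 - <<'E'
from h import *
p,W=snap("side")
s=bot.get_state(); print(s["tcp_pos"])
print("hook",[(np.round(r["centre"],3).tolist(),round(r["conf"],2)) for r in models.mark_of("rod_hook","side")])
print("grip",[(np.round(r["centre"],3).tolist(),round(r["conf"],2)) for r in models.mark_of("rod_grip","side")])
comp(W,(.3,.46,.17,.31,.25,.285),"flange side")
m=box(W,.3,.46,.17,.31,.24,.30); print(np.histogram(W[m][:,2],bins=np.arange(.24,.301,.003)))
a=proj([.374,.223,.23],"side")[0].astype(int); print(a)
y0,x0=max(a[1]-75,0),max(a[0]-100,0)
cv2.imwrite("pics/s1.png",cv2.resize(p[y0:y0+150,x0:x0+200],(800,600),interpolation=cv2.INTER_CUBIC)); print(x0,y0)
p,W=snap("top")
comp(W,(.33,.45,.17,.29,.25,.285),"flange top")
comp(W,(.33,.45,.17,.29,.112,.126),"holster top")
E
```

```text
[0.37454636 0.22338285 0.29089688]
hook [([0.375, 0.227, 0.172], 0.92), ([0.461, -0.055, 0.005], 0.72), ([0.628, 0.276, 0.001], 0.48)]
grip [([0.377, 0.224, 0.307], 0.87), ([0.628, 0.276, 0.103], 0.81)]
flange side 282 [387.8 227. ] [61.7 47.2] 16.2 z 0.2735
(array([  4,   4,   2,   6,   2,   6,   0,   0,   0,   2, 100, 146,  10,
         8,   7,   2,  12,  14,   9,  13]), array([0.24 , 0.243, 0.246, 0.249, 0.252, 0.255, 0.258, 0.261, 0.264,
       0.267, 0.27 , 0.273, 0.276, 0.279, 0.282, 0.285, 0.288, 0.291,
       0.294, 0.297, 0.3  ]))
[248 159]
148 84
flange top 361 [403.6 230.4] [27.8 41.8] 16.6 z 0.2755
holster top 57 [397.1 231.5] [32.1 31.8] 15.0 z 0.1202
```

View pics/s1.png

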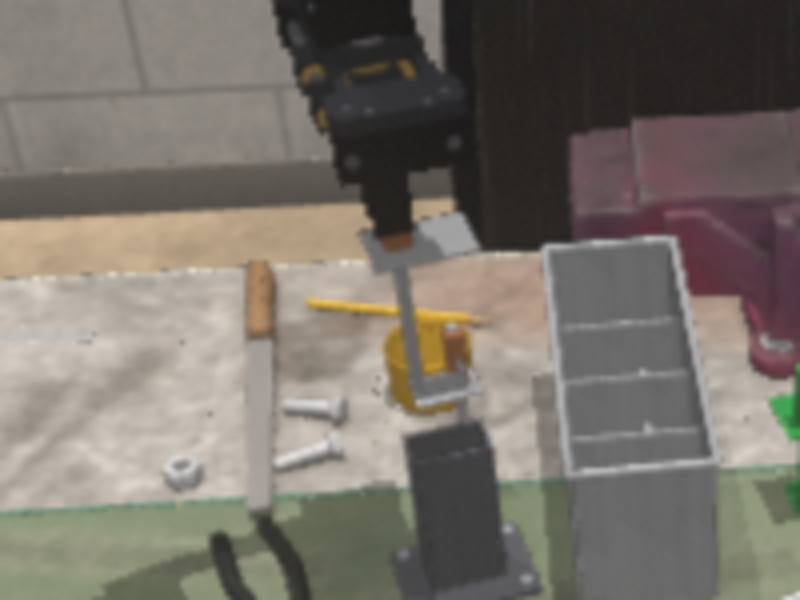

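The rod is held straight with the hook at (435,390), and it hasn't slipped. Next I'll refine bail yaw and wall clearance.

```bash
python3 - <<'E'
from h import *
d=np.load("pics/top0.npy");W=cloud(d,"top")
for x,y in((.5208,.2249),(.5162,.2871),(.5166,.3488),(.5073,.4099)):
    P=W[box(W,x-.012,x+.012,y-.02,y+.02,.057,.07)]; k=np.polyfit(P[:,1],P[:,0],1)
    print("bail",len(P),P[:,:2].mean(0).round(4),((P.max(0)+P.min(0))/2).round(4),"yaw",np.degrees(-np.arctan(k[0])).round(1))
    for lo,hi in((.42,.50),(.53,.60)):
        Q=W[box(W,lo,hi,y-.01,y+.01,.112,.128)]; print("  wall x",np.percentile(Q[:,0],[2,50,98]).round(4),len(Q))
    Q=W[box(W,x-.01,x+.01,y-.04,y+.04,.085,.1)]; print("  part y",np.unique(Q[:,1].round(3)))
s=bot.get_state(); print(s["tcp_pos"])
go(.5208-.044,.2249-.0015,.291,2.5)
E
```

```text
bail 52 [0.5208 0.2249] [0.5209 0.2249 0.0642] yaw -0.8
  wall x [0.4588 0.4618 0.4639] 30
  wall x [0.5517 0.5544 0.5568] 30
  part y [0.254 0.255 0.256 0.257 0.258]
bail 48 [0.5164 0.2882] [0.5163 0.2871 0.064 ] yaw 0.6
  wall x [0.4554 0.4594 0.4614] 30
  wall x [0.5483 0.5519 0.5542] 31
  part y [0.254 0.255 0.256 0.258 0.316 0.317 0.318]
bail 52 [0.5166 0.349 ] [0.5167 0.3488 0.0633] yaw 2.9
  wall x [0.453  0.4553 0.4588] 32
  wall x [0.5458 0.5479 0.5518] 31
  part y [0.316 0.317 0.318 0.378 0.379 0.38  0.381]
bail 50 [0.5075 0.4089] [0.5077 0.4099 0.0646] yaw 3.7
  wall x [0.4505 0.4528 0.4563] 31
  wall x [0.5432 0.5454 0.5484] 31
  part y [0.377 0.378 0.379 0.38  0.381 0.441 0.442]
[0.37384926 0.22306687 0.28816321]
go [ 0.99   0.281 -0.028] rz 0.301 t 16.8
```

Emit:
{"method": "servo_tool", "body": {
  "plan": [
    [[0,0.12,0.04,0,0,0,0.04],[0,0.25,0.07,0,0,0,0.08],[0,0.37,0.11,0,0,0,0.12],[0,0.5,0.14,0,0,0,0.16],[0,0.62,0.18,0,0,0,0.2],[0,0.75,0.21,0,0,0,0.24],[0,0.87,0.25,0,0,0,0.28],[0,0.99,0.281,0,0,0,0.312]]
  ]
}}

```text
time_s: 17.8
tcp_pos: [0.4776, 0.2234, 0.2881]
orientation: [[0.999, 0.033, 0.0], [0.033, -0.999, 0.0], [0.0, -0.0, -1.0]]
force: [-0.7, 0.1, -2.2]
grip_width: 0.182
grip_force: 30.0
```

Emit:
{"method": "servo_tool", "body": {
  "plan": [
    [[0,0,0,0,0,0,0],[0,0,0,0.14,0,0,0],[0,0,0,0.28,0,0,0],[0,0,0,0.43,0,0,0],[0,0,0,0.57,0,0,0],[0,0,0,0.71,0,0,0],[0,0,0,0.86,0,0,0],[0,0,0,1,0,0,0]]
  ]
}}

```text
time_s: 18.8
tcp_pos: [0.4767, 0.2234, 0.187]
orientation: [[0.999, 0.035, -0.0], [0.035, -0.999, -0.0], [-0.0, 0.0, -1.0]]
force: [-0.4, 0.1, -1.2]
grip_width: 0.186
grip_force: 30.0
```

Emit:
{"method": "servo_tool", "body": {
  "plan": [
    [[0,0,0,0.1,0,0,0],[0,0,0,0.2,0,0,0],[0,0,0,0.27,0,0,0],[0,0.06,0,0.27,0,0,0],[0,0.12,0,0.27,0,0,0],[0,0.18,0,0.27,0,0,0],[0,0.24,0,0.27,0,0,0],[0,0.29,0,0.27,0,0,0]]
  ]
}}

```text
time_s: 19.8
tcp_pos: [0.5063, 0.2245, 0.1612]
orientation: [[0.999, 0.035, 0.0], [0.035, -0.999, 0.0], [0.0, -0.0, -1.0]]
force: [-0.6, 0.4, -1.1]
grip_width: 0.192
grip_force: 30.0
```

Emit:
{"method": "servo_tool", "body": {
  "plan": [
    [[0,0,0,-0.06,0,0,0],[0,0,0,-0.11,0,0,0],[0,0,0,-0.14,0,0,0],[0,0,0,-0.17,0,0,0],[0,0,0,-0.22,0,0,0],[0,0,0,-0.27,0,0,0],[0,0,0,-0.33,0,0,0],[0,0,0,-0.4,0,0,0]]
  ]
}}

```text
time_s: 20.8
tcp_pos: [0.5057, 0.2244, 0.2014]
orientation: [[0.999, 0.035, -0.0], [0.035, -0.999, -0.0], [-0.0, 0.0, -1.0]]
force: [-0.1, 0.9, -3.6]
grip_width: 0.189
grip_force: 30.0
```

Emit:
{"method": "servo_tool", "body": {
  "plan": [
    [[0,0,0,-0.08,0,0,0],[0,0,0,-0.2,0,0,0],[0,0,0,-0.33,0,0,0],[0,0,0,-0.46,0,0,0],[0,0,0,-0.6,0,0,0],[0,0,0,-0.74,0,0,0],[0,0,0,-0.87,0,0,0],[0,0,0,-1,0,0,0]]
  ]
}}

```text
time_s: 21.8
tcp_pos: [0.5057, 0.2244, 0.3019]
orientation: [[0.999, 0.035, 0.0], [0.035, -0.999, -0.0], [0.0, 0.0, -1.0]]
force: [0.4, -0.1, -2.0]
grip_width: 0.186
grip_force: 30.0
```

Emit:
{"method": "servo_tool", "body": {
  "plan": [
    [[0,0,0,-0.06,0,0,0],[0,0,0,-0.12,0,0,0],[0,0,0,-0.17,0,0,0],[0,0,0,-0.2,0,0,0],[0,0,0,-0.22,0,0,0],[0,0,0,-0.22,0,0,0],[0,0,0,-0.22,0,0,0],[0,0,0,-0.22,0,0,0]]
  ]
}}

```text
time_s: 22.8
tcp_pos: [0.5056, 0.2244, 0.3229]
orientation: [[0.999, 0.035, -0.0], [0.035, -0.999, -0.0], [-0.0, 0.0, -1.0]]
force: [0.2, 0.6, -3.4]
grip_width: 0.189
grip_force: 30.0
```

```bash
python3 - <<'E'
from h import *
p,W=snap("side")
for t in("basket_1_bail","rod_hook","nut_1_centre"):
  print(t,[(np.round(r["centre"],3).tolist(),round(r["conf"],2)) for r in models.mark_of(t,"side")])
a=proj([.51,.225,.22],"side")[0].astype(int)
y0,x0=max(a[1]-75,0),max(a[0]-100,0)
cv2.imwrite("pics/s2.png",cv2.resize(p[y0:y0+150,x0:x0+200],(800,600),interpolation=cv2.INTER_CUBIC)); print(x0,y0)
p,W=snap("top")
comp(W,(.38,.55,-.16,.16,.012,.022),"rack",200)
print("stall",[(np.round(r["centre"],3).tolist(),round(r["conf"],2)) for r in models.mark_of("stall_1","top")])
comp(W,(.33,.45,.17,.29,.112,.126),"holster top")
s=bot.get_state();print(s["tcp_pos"],s["time_s"])
E
```

```text
basket_1_bail [([0.522, 0.226, 0.207], 0.73)]
rod_hook [([0.51, 0.227, 0.204], 0.92), ([0.629, 0.273, 0.001], 0.79)]
nut_1_centre [([0.521, 0.228, 0.175], 0.36)]
205 84
rack 953 [463.3   4.7] [203.9  64.2] 83.3 z 0.0181
stall [([0.475, 0.068, 0.008], 0.91), ([0.466, 0.01, 0.01], 0.89), ([0.508, 0.414, 0.059], 0.75), ([0.459, -0.05, 0.005], 0.61)]
holster top 143 [387.4 229.1] [52.  32.3] 15.1 z 0.1206
[0.505702   0.22445345 0.32305654] 23.1
```

View pics/s2.png

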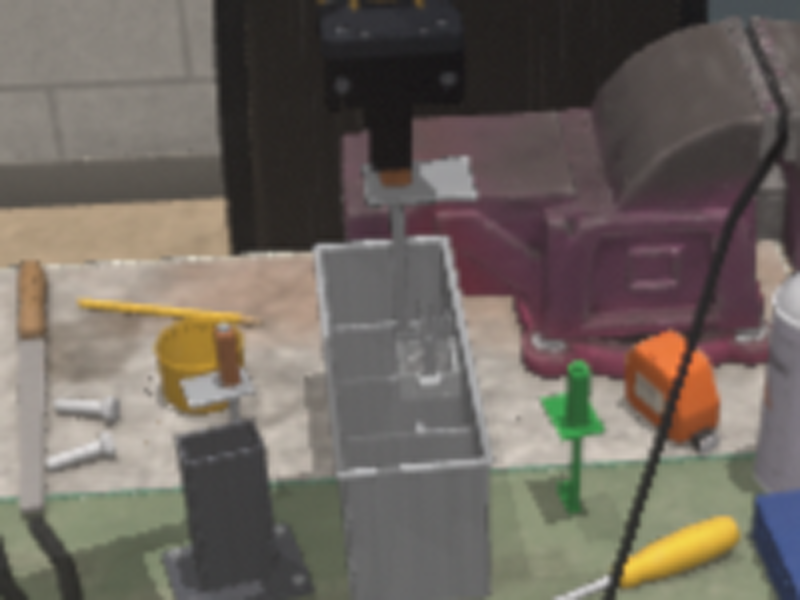

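The side view shows the basket hanging on the hook above the tank (425,360) and the rack unmoved. Carrying it to stall 3.

Emit:
{"method": "servo_tool", "body": {
  "plan": [
    [[0,-0.02,0.06,0,0,0,0.01],[0,-0.05,0.17,0,0,0,0.03],[0,-0.08,0.3,0,0,0,0.05],[0,-0.12,0.44,0,0,0,0.07],[0,-0.16,0.58,0,0,0,0.1],[0,-0.19,0.71,0,0,0,0.12],[0,-0.23,0.85,0,0,0,0.15],[0,-0.26,0.97,0,0,0,0.167]]
  ]
}}

```text
time_s: 24.1
tcp_pos: [0.4829, 0.1256, 0.3231]
orientation: [[0.995, -0.097, 0.0], [-0.097, -0.995, -0.0], [0.0, 0.0, -1.0]]
force: [-0.2, 0.3, -2.6]
grip_width: 0.187
grip_force: 30.0
```

Emit:
{"method": "servo_tool", "body": {
  "plan": [
    [[0,-0.01,0.11,0,0,0,0],[0,-0.03,0.23,0,0,0,0],[0,-0.04,0.34,0,0,0,0],[0,-0.06,0.46,0,0,0,0],[0,-0.07,0.57,0,0,0,0],[0,-0.09,0.69,0,0,0,0],[0,-0.1,0.8,0,0,0,0],[0,-0.113,0.915,0,0,0,0]]
  ]
}}

```text
time_s: 25.1
tcp_pos: [0.463, 0.0359, 0.3231]
orientation: [[0.995, -0.096, 0.0], [-0.096, -0.995, -0.0], [0.0, 0.0, -1.0]]
force: [-0.2, 0.4, -2.6]
grip_width: 0.192
grip_force: 30.0
```

Emit:
{"method": "servo_tool", "body": {
  "plan": [
    [[0,-0.02,0.13,0.07,0,0,0],[0,-0.03,0.27,0.16,0,0,0],[0,-0.05,0.41,0.26,0,0,0],[0,-0.07,0.55,0.36,0,0,0],[0,-0.08,0.68,0.46,0,0,0],[0,-0.1,0.8,0.56,0,0,0],[0,-0.11,0.88,0.66,0,0,0],[0,-0.113,0.915,0.75,0,0,0]]
  ]
}}

```text
time_s: 26.1
tcp_pos: [0.4429, -0.0538, 0.2474]
orientation: [[0.995, -0.096, -0.0], [-0.096, -0.995, 0.0], [-0.0, -0.0, -1.0]]
force: [0.4, -0.7, -2.6]
grip_width: 0.185
grip_force: 30.0
```

Emit:
{"method": "servo_tool", "body": {
  "plan": [
    [[0,0,0,0.1,0,0,0],[0,0,0,0.2,0,0,0],[0,0,0,0.3,0,0,0],[0,0,0,0.39,0,0,0],[0,0,0,0.46,0,0,0],[0,0,0,0.5,0,0,0],[0,0,0,0.5,0,0,0],[0,0,0,0.5,0,0,0]]
  ]
}}

```text
time_s: 27.1
tcp_pos: [0.4433, -0.0534, 0.1985]
orientation: [[0.995, -0.096, 0.001], [-0.096, -0.995, -0.0], [0.001, 0.0, -1.0]]
force: [-0.7, -1.1, -2.3]
grip_width: 0.19
grip_force: 30.0
```

```bash
python3 - <<'E'
from h import *
for c in("side","top"):
  p,W=snap(c); cv2.imwrite(f"pics/{c}3.png",p)
  for t in("basket_1_bail","rod_hook","nut_1_centre","stall_1"):
    print(c,t,[(np.round(r["centre"],3).tolist(),round(r["conf"],2)) for r in models.mark_of(t,c)])
p=cv2.imread("pics/side3.png");a=proj([.46,-.05,.06],"side")[0].astype(int)
y0,x0=max(a[1]-60,0),max(a[0]-80,0)
cv2.imwrite("pics/s3.png",cv2.resize(p[y0:y0+120,x0:x0+160],(800,600),interpolation=cv2.INTER_CUBIC)); print(x0,y0)
s=bot.get_state();print(s["tcp_pos"],s["time_s"])
E
```

```text
side basket_1_bail [([0.462, -0.05, 0.083], 0.58), ([0.774, -0.015, -0.002], 0.35)]
side rod_hook [([0.628, 0.273, 0.002], 0.75), ([0.444, -0.05, 0.079], 0.68), ([0.712, 0.369, 0.004], 0.53)]
side nut_1_centre [([0.46, -0.052, 0.046], 0.6)]
side stall_1 [([0.46, -0.055, 0.006], 0.84), ([0.462, 0.006, 0.006], 0.82), ([0.471, 0.067, 0.005], 0.6)]
top basket_1_bail []
top rod_hook [([0.389, 0.342, 0.003], 0.55), ([0.444, -0.053, 0.08], 0.52)]
top nut_1_centre []
top stall_1 [([0.476, 0.067, 0.01], 0.98), ([0.463, 0.009, 0.008], 0.94), ([0.458, -0.048, 0.006], 0.8)]
211 235
[ 0.4430952  -0.053393    0.19808573] 27.6
```

View pics/s3.png

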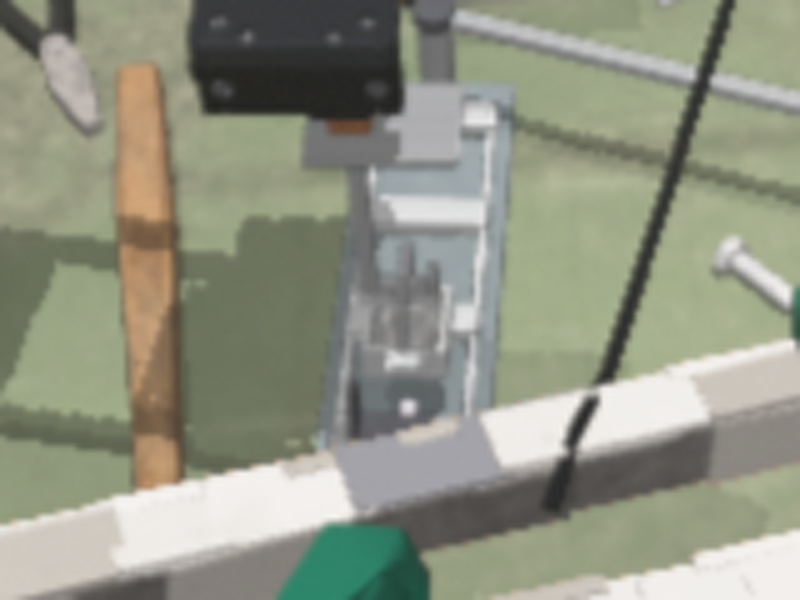

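Emit:
{"method": "servo_tool", "body": {
  "plan": [
    [[0,0,0,0.06,0,0,0],[0,0,0,0.12,0,0,0],[0,0,0,0.18,0,0,0],[0,0,0,0.23,0,0,0],[0,0,0,0.27,0,0,0],[0,0,0,0.31,0,0,0],[0,0,0,0.34,0,0,0],[0,0,0,0.35,0,0,0]]
  ]
}}

```text
time_s: 28.6
tcp_pos: [0.4432, -0.0534, 0.1631]
orientation: [[0.995, -0.096, 0.0], [-0.096, -0.995, -0.0], [0.0, 0.0, -1.0]]
force: [0.5, 0.0, -1.1]
grip_width: 0.186
grip_force: 30.0
```

```bash
python3 - <<'E'
from h import *
p,W=snap("side")
for t in("basket_1_bail","rod_hook","nut_1_centre"):
    print(t,[(np.round(r["centre"],3).tolist(),round(r["conf"],2)) for r in models.mark_of(t,"side")])
s=bot.get_state();print(s["tcp_pos"],s["time_s"],s["force"])
E
```

```text
basket_1_bail [([0.459, -0.053, 0.05], 0.45)]
rod_hook [([0.628, 0.275, 0.002], 0.72), ([0.448, -0.052, 0.044], 0.69)]
nut_1_centre [([0.459, -0.052, 0.02], 0.44)]
[ 0.44326274 -0.05341701  0.16333273] 28.8 [ 0.04530195 -0.59941771 -1.65442866]
```

Emit:
{"method": "servo_tool", "body": {
  "plan": [
    [[0,0,0,0.04,0,0,0],[0,0,0,0.09,0,0,0],[0,0,0,0.09,0,0,0],[0,-0.07,0,0.09,0,0,0],[0,-0.15,0,0.09,0,0,0],[0,-0.23,0,0.09,0,0,0],[0,-0.31,0,0.09,0,0,0],[0,-0.38,0,0.09,0,0,0]]
  ]
}}

```text
time_s: 29.8
tcp_pos: [0.4047, -0.0497, 0.1541]
orientation: [[0.995, -0.096, 0.0], [-0.096, -0.995, -0.0], [0.0, 0.0, -1.0]]
force: [0.0, -1.1, -0.9]
grip_width: 0.191
grip_force: 30.0
```

Emit:
{"method": "servo_tool", "body": {
  "plan": [
    [[0,0,0,-0.12,0,0,0],[0,0,0,-0.25,0,0,0],[0,0,0,-0.38,0,0,0],[0,0,0,-0.5,0,0,0],[0,0,0,-0.62,0,0,0],[0,0,0,-0.75,0,0,0],[0,0,0,-0.88,0,0,0],[0,0,0,-1,0,0,0]]
  ]
}}

```text
time_s: 30.8
tcp_pos: [0.4053, -0.0498, 0.255]
orientation: [[0.995, -0.096, 0.0], [-0.096, -0.995, -0.0], [0.0, 0.0, -1.0]]
force: [-0.6, 0.4, -1.4]
grip_width: 0.186
grip_force: 30.0
```

```bash
python3 - <<'E'
from h import *
for c in("side","top"):
  p,W=snap(c); cv2.imwrite(f"pics/{c}4.png",p)
  for t in("basket_1_bail","nut_1_centre"):
    print(c,t,[(np.round(r["centre"],3).tolist(),round(r["conf"],2)) for r in models.mark_of(t,c)])
for x,y in((.5164,.2877),(.5166,.349),(.5075,.409)):
    P=W[box(W,x-.02,x+.02,y-.02,y+.02,.057,.07)]; print("bail",len(P),P[:,:2].mean(0).round(4)) if len(P) else 0
s=bot.get_state();print(s["tcp_pos"],s["time_s"],s["force"])
go(.5164-.044,.2877-.0015,.288,2)
E
```

```text
side basket_1_bail [([0.458, -0.053, 0.05], 0.63)]
side nut_1_centre [([0.459, -0.052, 0.015], 0.51)]
top basket_1_bail [([0.463, -0.049, 0.055], 0.79)]
top nut_1_centre [([0.516, 0.35, 0.06], 0.52), ([0.66, 0.041, 0.087], 0.52), ([0.461, -0.053, 0.018], 0.38)]
bail 47 [0.5163 0.2883]
bail 51 [0.5166 0.3495]
bail 49 [0.5075 0.4085]
[ 0.40492811 -0.04965845  0.25334692] 31.1 [-0.28600968  0.0827838  -1.34593212]
go [ 0.349 -3.408 -0.346] rz -0.167 t 31.1
```

Emit:
{"method": "servo_tool", "body": {
  "plan": [
    [[0,0.01,-0.1,-0.02,0,0,0],[0,0.02,-0.21,-0.04,0,0,0],[0,0.03,-0.32,-0.07,0,0,0],[0,0.04,-0.43,-0.09,0,0,0],[0,0.05,-0.53,-0.11,0,0,0],[0,0.07,-0.64,-0.13,0,0,0],[0,0.08,-0.75,-0.16,0,0,0],[0,0.087,-0.852,-0.18,0,0,0]]
  ]
}}

```text
time_s: 32.1
tcp_pos: [0.4223, 0.035, 0.2723]
orientation: [[0.995, -0.096, 0.0], [-0.096, -0.995, 0.0], [0.0, -0.0, -1.0]]
force: [0.2, 0.3, -1.9]
grip_width: 0.192
grip_force: 30.0
```

Emit:
{"method": "servo_tool", "body": {
  "plan": [
    [[0,0.01,-0.1,-0.02,0,0,0],[0,0.02,-0.21,-0.04,0,0,0],[0,0.03,-0.32,-0.07,0,0,0],[0,0.04,-0.43,-0.09,0,0,0],[0,0.05,-0.53,-0.11,0,0,0],[0,0.07,-0.64,-0.13,0,0,0],[0,0.08,-0.75,-0.16,0,0,0],[0,0.087,-0.852,-0.18,0,0,0]]
  ]
}}

```text
time_s: 33.1
tcp_pos: [0.4391, 0.1189, 0.2903]
orientation: [[0.995, -0.096, 0.0], [-0.096, -0.995, 0.0], [0.0, -0.0, -1.0]]
force: [-0.1, -0.5, -2.1]
grip_width: 0.189
grip_force: 30.0
```

Emit:
{"method": "servo_tool", "body": {
  "plan": [
    [[0,0.01,-0.1,0,0,0,0],[0,0.02,-0.21,0,0,0,0],[0,0.03,-0.32,0,0,0,0],[0,0.04,-0.43,0,0,0,0],[0,0.05,-0.53,0,0,0,0],[0,0.07,-0.64,0,0,0,0],[0,0.08,-0.75,0,0,0,0],[0,0.087,-0.852,0,0,0,0]]
  ]
}}

```text
time_s: 34.1
tcp_pos: [0.4559, 0.2029, 0.29]
orientation: [[0.995, -0.096, -0.0], [-0.096, -0.995, -0.0], [-0.0, 0.0, -1.0]]
force: [-0.3, 0.3, -2.3]
grip_width: 0.187
grip_force: 30.0
```

Emit:
{"method": "servo_tool", "body": {
  "plan": [
    [[0,0.01,-0.12,0,0,0,-0.02],[0,0.03,-0.24,0,0,0,-0.05],[0,0.04,-0.36,0,0,0,-0.07],[0,0.05,-0.48,0,0,0,-0.1],[0,0.06,-0.6,0,0,0,-0.12],[0,0.08,-0.72,0,0,0,-0.14],[0,0.087,-0.852,0,0,0,-0.167],[0,0.087,-0.852,0,0,0,-0.167]]
  ]
}}

```text
time_s: 35.1
tcp_pos: [0.4726, 0.2869, 0.2899]
orientation: [[0.999, 0.036, -0.0], [0.036, -0.999, -0.0], [-0.0, 0.0, -1.0]]
force: [0.8, -0.1, -1.1]
grip_width: 0.188
grip_force: 30.0
```

```bash
python3 - <<'E'
from h import *
go(.5164-.044,.2877-.0015,.161,2)
E
```

```text
go [-1.000e-03  7.000e-03  1.289e+00] rz 0.002 t 35.1
```

Emit:
{"method": "servo_tool", "body": {
  "plan": [
    [[0,0,0,0.1,0,0,0],[0,0,0,0.22,0,0,0],[0,0,0,0.35,0,0,0],[0,0,0,0.48,0,0,0],[0,0,0,0.61,0,0,0],[0,0,0,0.74,0,0,0],[0,0,0,0.87,0,0,0],[0,0,0,1,0,0,0]]
  ]
}}

```text
time_s: 36.1
tcp_pos: [0.4726, 0.2862, 0.1892]
orientation: [[0.999, 0.035, 0.0], [0.035, -0.999, 0.0], [0.0, -0.0, -1.0]]
force: [-0.3, 0.6, -1.2]
grip_width: 0.186
grip_force: 30.0
```

Emit:
{"method": "servo_tool", "body": {
  "plan": [
    [[0,0,0,0.1,0,0,0],[0,0,0,0.2,0,0,0],[0,0,0,0.285,0,0,0],[0,0.06,0,0.285,0,0,0],[0,0.12,0,0.285,0,0,0],[0,0.18,0,0.285,0,0,0],[0,0.24,0,0.285,0,0,0],[0,0.29,0,0.285,0,0,0]]
  ]
}}

```text
time_s: 37.1
tcp_pos: [0.5022, 0.2872, 0.1617]
orientation: [[0.999, 0.035, 0.0], [0.035, -0.999, 0.0], [0.0, -0.0, -1.0]]
force: [-0.5, -0.3, -1.5]
grip_width: 0.189
grip_force: 30.0
```

Emit:
{"method": "servo_tool", "body": {
  "plan": [
    [[0,0,0,-0.06,0,0,0],[0,0,0,-0.11,0,0,0],[0,0,0,-0.14,0,0,0],[0,0,0,-0.17,0,0,0],[0,0,0,-0.22,0,0,0],[0,0,0,-0.27,0,0,0],[0,0,0,-0.33,0,0,0],[0,0,0,-0.4,0,0,0]]
  ]
}}

```text
time_s: 38.1
tcp_pos: [0.5016, 0.2871, 0.202]
orientation: [[0.999, 0.035, -0.0], [0.035, -0.999, -0.0], [-0.0, 0.0, -1.0]]
force: [-0.2, 0.7, -3.0]
grip_width: 0.19
grip_force: 30.0
```

Emit:
{"method": "servo_tool", "body": {
  "plan": [
    [[0,0,0,-0.08,0,0,0],[0,0,0,-0.2,0,0,0],[0,0,0,-0.33,0,0,0],[0,0,0,-0.46,0,0,0],[0,0,0,-0.6,0,0,0],[0,0,0,-0.74,0,0,0],[0,0,0,-0.87,0,0,0],[0,0,0,-1,0,0,0]]
  ]
}}

```text
time_s: 39.1
tcp_pos: [0.5015, 0.2872, 0.3024]
orientation: [[0.999, 0.035, 0.0], [0.035, -0.999, 0.0], [0.0, -0.0, -1.0]]
force: [0.4, 0.2, -1.9]
grip_width: 0.191
grip_force: 30.0
```

Emit:
{"method": "servo_tool", "body": {
  "plan": [
    [[0,0,0,-0.06,0,0,0],[0,0,0,-0.12,0,0,0],[0,0,0,-0.17,0,0,0],[0,0,0,-0.2,0,0,0],[0,0,0,-0.22,0,0,0],[0,0,0,-0.22,0,0,0],[0,0,0,-0.22,0,0,0],[0,0,0,-0.22,0,0,0]]
  ]
}}

```text
time_s: 40.1
tcp_pos: [0.5015, 0.2871, 0.3233]
orientation: [[0.999, 0.035, -0.0], [0.035, -0.999, -0.0], [-0.0, 0.0, -1.0]]
force: [0.9, -0.3, -2.3]
grip_width: 0.188
grip_force: 30.0
```

```bash
python3 - <<'E'
from h import *
for c in("side","top"):
  p,W=snap(c); cv2.imwrite(f"pics/{c}5.png",p)
  for t in("basket_1_bail","nut_1_centre","stall_1"):
    print(c,t,[(np.round(r["centre"],3).tolist(),round(r["conf"],2)) for r in models.mark_of(t,c)])
comp(W,(.38,.55,-.16,.16,.012,.022),"rack",200)
comp(W,(.33,.45,.17,.29,.112,.126),"holster top")
for yaw in(-5.5,):
  x=.4645-.0149; y=.005+.0014+.0005
  go(x,y,.323,yaw)
E
```

```text
side basket_1_bail [([0.462, -0.053, 0.051], 0.49), ([0.516, 0.32, -0.003], 0.49)]
side nut_1_centre [([0.459, -0.054, 0.022], 0.6), ([0.463, -0.054, 0.048], 0.53), ([0.664, 0.042, 0.088], 0.43)]
side stall_1 [([0.463, 0.009, 0.004], 0.78), ([0.468, 0.068, 0.007], 0.74), ([0.46, -0.056, 0.005], 0.58)]
top basket_1_bail []
top nut_1_centre [([0.462, -0.053, 0.019], 0.54), ([0.71, 0.369, -0.002], 0.45)]
top stall_1 [([0.46, -0.05, 0.005], 0.98), ([0.476, 0.07, 0.01], 0.74), ([0.466, 0.007, 0.008], 0.58)]
rack 971 [464.2   4. ] [205.4  66.9] 82.0 z 0.0179
holster top 41 [396.2 216. ] [42.2  7.8] 23.4 z 0.1204
go [-0.618  2.783  0.006] rz 0.167 t 40.5
```

```bash
python3 - <<'E'
from h import *
p=cv2.imread("pics/side5.png");a=proj([.51,.287,.2],"side")[0].astype(int)
y0,x0=max(a[1]-60,0),max(a[0]-80,0)
q=proj([.458,.26,.1],"side")
cv2.imwrite("pics/s5.png",cv2.resize(p[y0:y0+130,x0-40:x0+135],(800,594),interpolation=cv2.INTER_CUBIC)); print(x0,y0)
E
```

```text
224 92
```

View pics/s5.png

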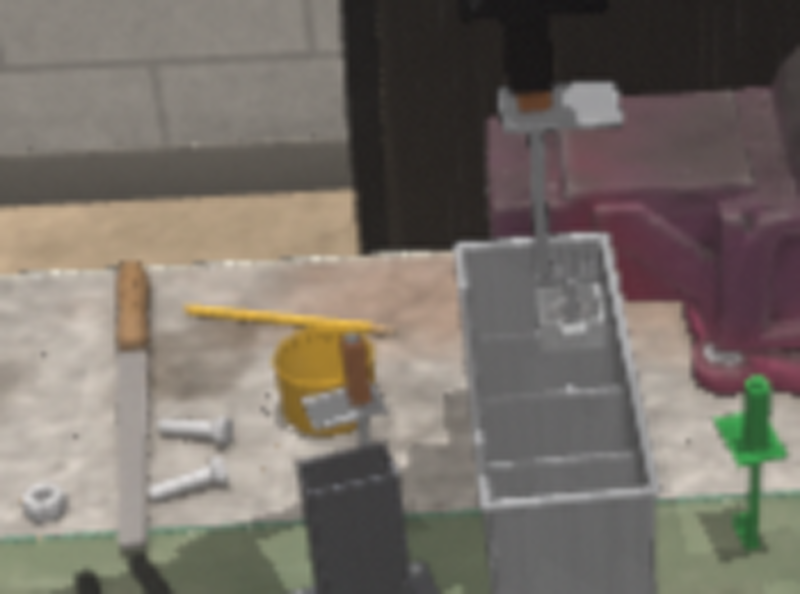

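The basket with its nut hangs on the hook (570,300). Carrying it to stall 2.

Emit:
{"method": "servo_tool", "body": {
  "plan": [
    [[0,-0.02,0.06,0,0,0,0.01],[0,-0.04,0.17,0,0,0,0.03],[0,-0.07,0.3,0,0,0,0.05],[0,-0.1,0.44,0,0,0,0.07],[0,-0.13,0.58,0,0,0,0.1],[0,-0.16,0.71,0,0,0,0.12],[0,-0.19,0.84,0,0,0,0.15],[0,-0.214,0.958,0,0,0,0.167]]
  ]
}}

```text
time_s: 41.5
tcp_pos: [0.4834, 0.1898, 0.3236]
orientation: [[0.995, -0.097, 0.0], [-0.097, -0.995, 0.0], [0.0, -0.0, -1.0]]
force: [0.1, 0.0, -2.5]
grip_width: 0.19
grip_force: 30.0
```

Emit:
{"method": "servo_tool", "body": {
  "plan": [
    [[0,-0.01,0.11,0,0,0,0],[0,-0.02,0.23,0,0,0,0],[0,-0.03,0.35,0,0,0,0],[0,-0.04,0.46,0,0,0,0],[0,-0.05,0.58,0,0,0,0],[0,-0.06,0.7,0,0,0,0],[0,-0.07,0.81,0,0,0,0],[0,-0.08,0.93,0,0,0,0]]
  ]
}}

```text
time_s: 42.5
tcp_pos: [0.4665, 0.0981, 0.3236]
orientation: [[0.995, -0.096, 0.0], [-0.096, -0.995, 0.0], [0.0, -0.0, -1.0]]
force: [0.0, -0.1, -2.5]
grip_width: 0.194
grip_force: 30.0
```

Emit:
{"method": "servo_tool", "body": {
  "plan": [
    [[0,-0.01,0.13,0.07,0,0,0],[0,-0.02,0.27,0.16,0,0,0],[0,-0.03,0.41,0.26,0,0,0],[0,-0.05,0.55,0.36,0,0,0],[0,-0.06,0.68,0.46,0,0,0],[0,-0.07,0.8,0.56,0,0,0],[0,-0.08,0.89,0.66,0,0,0],[0,-0.082,0.931,0.75,0,0,0]]
  ]
}}

```text
time_s: 43.5
tcp_pos: [0.4494, 0.0065, 0.2479]
orientation: [[0.995, -0.096, -0.0], [-0.096, -0.995, 0.0], [-0.0, -0.0, -1.0]]
force: [-0.3, 1.0, -3.4]
grip_width: 0.188
grip_force: 30.0
```

Emit:
{"method": "servo_tool", "body": {
  "plan": [
    [[0,0,0,0.1,0,0,0],[0,0,0,0.2,0,0,0],[0,0,0,0.3,0,0,0],[0,0,0,0.39,0,0,0],[0,0,0,0.46,0,0,0],[0,0,0,0.5,0,0,0],[0,0,0,0.5,0,0,0],[0,0,0,0.5,0,0,0]]
  ]
}}

```text
time_s: 44.5
tcp_pos: [0.4498, 0.0069, 0.199]
orientation: [[0.995, -0.096, 0.001], [-0.096, -0.995, -0.0], [0.001, -0.0, -1.0]]
force: [0.1, -0.3, -2.6]
grip_width: 0.187
grip_force: 30.0
```

```bash
python3 - <<'E'
from h import *
for c in("side","top"):
  p,W=snap(c); cv2.imwrite(f"pics/{c}6.png",p)
  for t in("basket_1_bail","nut_1_centre","stall_1"):
    print(c,t,[(np.round(r["centre"],3).tolist(),round(r["conf"],2)) for r in models.mark_of(t,c)])
comp(W,(.38,.55,-.16,.16,.012,.022),"rack",100)
comp(W,(.33,.45,.17,.29,.112,.126),"holster top")
E
```

```text
side basket_1_bail [([0.464, -0.054, 0.05], 0.68), ([0.336, 0.237, 0.12], 0.68)]
side nut_1_centre [([0.71, 0.37, 0.002], 0.73), ([0.458, -0.053, 0.018], 0.65)]
side stall_1 [([0.464, 0.01, 0.004], 0.97), ([0.462, -0.052, 0.004], 0.8), ([0.471, 0.065, 0.006], 0.64), ([0.772, -0.018, -0.002], 0.47)]
top basket_1_bail [([0.468, 0.008, 0.005], 0.29)]
top nut_1_centre [([0.467, 0.005, 0.086], 0.63)]
top stall_1 [([0.466, 0.008, 0.009], 0.91), ([0.459, -0.051, 0.009], 0.89), ([0.477, 0.07, 0.009], 0.79)]
rack 305 [471.2  52.4] [109.9  60. ] 88.4 z 0.0179
holster top 51 [350.5 249.7] [18.2 35.3] 67.8 z 0.1206
```

Emit:
{"method": "servo_tool", "body": {
  "plan": [
    [[0,0,0,0.06,0,0,0],[0,0,0,0.12,0,0,0],[0,0,0,0.18,0,0,0],[0,0,0,0.23,0,0,0],[0,0,0,0.27,0,0,0],[0,0,0,0.31,0,0,0],[0,0,0,0.34,0,0,0],[0,0,0,0.35,0,0,0]]
  ]
}}

```text
time_s: 45.9
tcp_pos: [0.4497, 0.007, 0.1636]
orientation: [[0.995, -0.096, 0.0], [-0.096, -0.995, -0.0], [0.0, -0.0, -1.0]]
force: [0.2, 1.0, -1.2]
grip_width: 0.187
grip_force: 30.0
```

Emit:
{"method": "servo_tool", "body": {
  "plan": [
    [[0,0,0,0.04,0,0,0],[0,0,0,0.09,0,0,0],[0,0,0,0.09,0,0,0],[0,-0.07,0,0.09,0,0,0],[0,-0.15,0,0.09,0,0,0],[0,-0.23,0,0.09,0,0,0],[0,-0.31,0,0.09,0,0,0],[0,-0.38,0,0.09,0,0,0]]
  ]
}}

```text
time_s: 46.9
tcp_pos: [0.4112, 0.0107, 0.1546]
orientation: [[0.995, -0.096, 0.0], [-0.096, -0.995, -0.0], [0.0, 0.0, -1.0]]
force: [-0.4, 0.5, -0.7]
grip_width: 0.193
grip_force: 30.0
```

Emit:
{"method": "servo_tool", "body": {
  "plan": [
    [[0,0,0,-0.12,0,0,0],[0,0,0,-0.25,0,0,0],[0,0,0,-0.38,0,0,0],[0,0,0,-0.5,0,0,0],[0,0,0,-0.62,0,0,0],[0,0,0,-0.75,0,0,0],[0,0,0,-0.88,0,0,0],[0,0,0,-1,0,0,0]]
  ]
}}

```text
time_s: 47.9
tcp_pos: [0.4118, 0.0106, 0.2555]
orientation: [[0.995, -0.096, 0.0], [-0.096, -0.995, 0.0], [0.0, -0.0, -1.0]]
force: [0.0, 0.8, -1.7]
grip_width: 0.186
grip_force: 30.0
```

```bash
python3 - <<'E'
from h import *
for c in("side","top"):
  p,W=snap(c); cv2.imwrite(f"pics/{c}7.png",p)
  for t in("basket_1_bail","nut_1_centre"):
    print(c,t,[(np.round(r["centre"],3).tolist(),round(r["conf"],2)) for r in models.mark_of(t,c)])
for x,y in((.5166,.349),(.5075,.409)):
    P=W[box(W,x-.02,x+.02,y-.02,y+.02,.057,.07)]; print("bail",len(P),P[:,:2].mean(0).round(4)) if len(P) else 0
comp(W,(.28,.45,.17,.31,.112,.126),"holster top")
go(.5166-.044,.349-.0015,.290,2)
E
```

```text
side basket_1_bail [([0.462, -0.054, 0.049], 0.59)]
side nut_1_centre [([0.459, -0.052, 0.019], 0.58)]
top basket_1_bail [([0.46, -0.052, 0.05], 0.74)]
top nut_1_centre [([0.463, -0.057, 0.02], 0.37), ([0.467, 0.007, 0.007], 0.2)]
bail 51 [0.5166 0.3495]
bail 50 [0.5075 0.4089]
holster top 150 [338.3 235.4] [52.6 32. ] 13.8 z 0.1201
go [ 0.285 -3.412 -0.362] rz -0.167 t 48.2
```

```bash
python3 - <<'E'
from h import *
p,W=snap("top")
comp(W,(.42,.51,-.09,.1,.048,.061),"bars",15)
cv2.imwrite("pics/t7.png",cv2.resize(p[210:300,330:460],(780,540),interpolation=cv2.INTER_CUBIC))
E
```

```text
bars 52 [464.7   4.9] [38.1  5.7] 82.7 z 0.0567
bars 52 [458.4 -54.9] [38.9  5.7] 83.2 z 0.0559
```

View pics/t7.png

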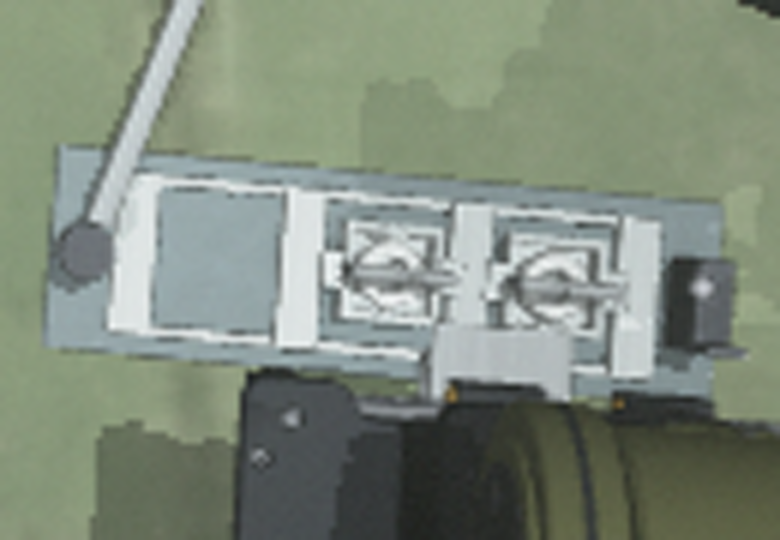

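Both baskets stand level with their nuts in stalls 2 (395,275) and 3 (560,290). Fetching the third.

Emit:
{"method": "servo_tool", "body": {
  "plan": [
    [[0,0.01,-0.1,-0.02,0,0,0],[0,0.02,-0.21,-0.04,0,0,0],[0,0.03,-0.32,-0.07,0,0,0],[0,0.04,-0.43,-0.09,0,0,0],[0,0.05,-0.53,-0.11,0,0,0],[0,0.06,-0.64,-0.13,0,0,0],[0,0.065,-0.75,-0.16,0,0,0],[0,0.071,-0.853,-0.18,0,0,0]]
  ]
}}

```text
time_s: 49.25
tcp_pos: [0.4271, 0.0956, 0.2728]
orientation: [[0.995, -0.096, 0.0], [-0.096, -0.995, 0.0], [0.0, -0.0, -1.0]]
force: [0.0, 0.5, -2.1]
grip_width: 0.182
grip_force: 30.0
```

Emit:
{"method": "servo_tool", "body": {
  "plan": [
    [[0,0.01,-0.1,-0.02,0,0,0],[0,0.02,-0.21,-0.04,0,0,0],[0,0.03,-0.32,-0.07,0,0,0],[0,0.04,-0.43,-0.09,0,0,0],[0,0.05,-0.53,-0.11,0,0,0],[0,0.06,-0.64,-0.13,0,0,0],[0,0.065,-0.75,-0.16,0,0,0],[0,0.071,-0.853,-0.18,0,0,0]]
  ]
}}

```text
time_s: 50.25
tcp_pos: [0.4424, 0.1798, 0.2908]
orientation: [[0.995, -0.096, 0.0], [-0.096, -0.995, 0.0], [0.0, -0.0, -1.0]]
force: [-0.3, 0.3, -1.7]
grip_width: 0.19
grip_force: 30.0
```

Emit:
{"method": "servo_tool", "body": {
  "plan": [
    [[0,0.01,-0.1,0,0,0,0],[0,0.02,-0.21,0,0,0,0],[0,0.03,-0.32,0,0,0,0],[0,0.04,-0.43,0,0,0,0],[0,0.05,-0.53,0,0,0,0],[0,0.06,-0.64,0,0,0,0],[0,0.065,-0.75,0,0,0,0],[0,0.071,-0.853,0,0,0,0]]
  ]
}}

```text
time_s: 51.25
tcp_pos: [0.4576, 0.264, 0.2905]
orientation: [[0.995, -0.096, -0.0], [-0.096, -0.995, -0.0], [-0.0, 0.0, -1.0]]
force: [-0.5, -1.0, -0.5]
grip_width: 0.191
grip_force: 30.0
```

Emit:
{"method": "servo_tool", "body": {
  "plan": [
    [[0,0.01,-0.12,0,0,0,-0.02],[0,0.02,-0.24,0,0,0,-0.05],[0,0.03,-0.36,0,0,0,-0.07],[0,0.04,-0.48,0,0,0,-0.1],[0,0.05,-0.6,0,0,0,-0.12],[0,0.06,-0.72,0,0,0,-0.14],[0,0.071,-0.853,0,0,0,-0.167],[0,0.071,-0.853,0,0,0,-0.167]]
  ]
}}

```text
time_s: 52.25
tcp_pos: [0.4728, 0.3483, 0.2904]
orientation: [[0.999, 0.036, -0.0], [0.036, -0.999, -0.0], [-0.0, 0.0, -1.0]]
force: [1.0, -1.1, -1.5]
grip_width: 0.191
grip_force: 30.0
```

```bash
python3 - <<'E'
from h import *
go(.5166-.044,.349-.0015,.161,2)
E
```

```text
go [-1.000e-03  8.000e-03  1.294e+00] rz 0.002 t 52.25
```

Emit:
{"method": "servo_tool", "body": {
  "plan": [
    [[0,0,0,0.1,0,0,0],[0,0,0,0.22,0,0,0],[0,0,0,0.35,0,0,0],[0,0,0,0.48,0,0,0],[0,0,0,0.61,0,0,0],[0,0,0,0.74,0,0,0],[0,0,0,0.87,0,0,0],[0,0,0,1,0,0,0]]
  ]
}}

```text
time_s: 53.25
tcp_pos: [0.4727, 0.3475, 0.1897]
orientation: [[0.999, 0.035, 0.0], [0.035, -0.999, 0.0], [0.0, -0.0, -1.0]]
force: [-0.1, 0.9, -2.1]
grip_width: 0.187
grip_force: 30.0
```

Emit:
{"method": "servo_tool", "body": {
  "plan": [
    [[0,0,0,0.1,0,0,0],[0,0,0,0.2,0,0,0],[0,0,0,0.29,0,0,0],[0,0.06,0,0.29,0,0,0],[0,0.12,0,0.29,0,0,0],[0,0.18,0,0.29,0,0,0],[0,0.24,0,0.29,0,0,0],[0,0.29,0,0.29,0,0,0]]
  ]
}}

```text
time_s: 54.25
tcp_pos: [0.5023, 0.3486, 0.1617]
orientation: [[0.999, 0.035, 0.0], [0.035, -0.999, 0.0], [0.0, -0.0, -1.0]]
force: [-0.1, 0.6, -1.9]
grip_width: 0.189
grip_force: 30.0
```

Emit:
{"method": "servo_tool", "body": {
  "plan": [
    [[0,0,0,-0.06,0,0,0],[0,0,0,-0.11,0,0,0],[0,0,0,-0.14,0,0,0],[0,0,0,-0.17,0,0,0],[0,0,0,-0.22,0,0,0],[0,0,0,-0.27,0,0,0],[0,0,0,-0.33,0,0,0],[0,0,0,-0.4,0,0,0]]
  ]
}}

```text
time_s: 55.25
tcp_pos: [0.5017, 0.3485, 0.202]
orientation: [[0.999, 0.035, -0.0], [0.035, -0.999, 0.0], [-0.0, -0.0, -1.0]]
force: [0.7, -0.5, -2.7]
grip_width: 0.187
grip_force: 30.0
```

Emit:
{"method": "servo_tool", "body": {
  "plan": [
    [[0,0,0,-0.08,0,0,0],[0,0,0,-0.2,0,0,0],[0,0,0,-0.33,0,0,0],[0,0,0,-0.46,0,0,0],[0,0,0,-0.6,0,0,0],[0,0,0,-0.74,0,0,0],[0,0,0,-0.87,0,0,0],[0,0,0,-1,0,0,0]]
  ]
}}

```text
time_s: 56.25
tcp_pos: [0.5017, 0.3485, 0.3024]
orientation: [[0.999, 0.035, 0.0], [0.035, -0.999, 0.0], [0.0, -0.0, -1.0]]
force: [0.2, 0.3, -3.0]
grip_width: 0.189
grip_force: 30.0
```

Emit:
{"method": "servo_tool", "body": {
  "plan": [
    [[0,0,0,-0.06,0,0,0],[0,0,0,-0.12,0,0,0],[0,0,0,-0.17,0,0,0],[0,0,0,-0.2,0,0,0],[0,0,0,-0.22,0,0,0],[0,0,0,-0.22,0,0,0],[0,0,0,-0.22,0,0,0],[0,0,0,-0.22,0,0,0]]
  ]
}}

```text
time_s: 57.25
tcp_pos: [0.5017, 0.3485, 0.3233]
orientation: [[0.999, 0.035, -0.0], [0.035, -0.999, -0.0], [-0.0, 0.0, -1.0]]
force: [-0.4, -0.2, -2.6]
grip_width: 0.187
grip_force: 30.0
```

```bash
python3 - <<'E'
from h import *
p,W=snap("side")
for t in("basket_1_bail","nut_1_centre"):
    print(t,[(np.round(r["centre"],3).tolist(),round(r["conf"],2)) for r in models.mark_of(t,"side")])
m=box(W,.49,.55,.32,.38,.155,.235); print("pts on hook",m.sum(), W[m][:,2].min() if m.any() else 0)
p,W=snap("top")
comp(W,(.42,.51,-.09,.1,.048,.061),"bars",15)
comp(W,(.38,.55,-.16,.16,.012,.022),"rack",100)
go(.4715-.0149,.0665+.0014,.323,-6)
E
```

```text
basket_1_bail [([0.459, -0.053, 0.05], 0.81), ([0.518, 0.322, -0.003], 0.53)]
nut_1_centre [([0.458, -0.052, 0.018], 0.57)]
pts on hook 281 0.15941398704139745
bars 52 [464.7   4.8] [37.9  5.7] 82.5 z 0.0561
bars 51 [458.3 -55.7] [38.2  5.9] 83.3 z 0.0565
rack 481 [468.4  51.2] [110.6  62.9] 82.5 z 0.0181
rack 455 [456.6 -50. ] [100.3  64.4] 83.5 z 0.0178
go [-0.549  2.789  0.005] rz 0.178 t 57.45
```

Emit:
{"method": "servo_tool", "body": {
  "plan": [
    [[0,-0.02,0.06,0,0,0,0.01],[0,-0.04,0.17,0,0,0,0.03],[0,-0.06,0.3,0,0,0,0.05],[0,-0.09,0.44,0,0,0,0.08],[0,-0.11,0.58,0,0,0,0.11],[0,-0.14,0.71,0,0,0,0.13],[0,-0.16,0.84,0,0,0,0.16],[0,-0.184,0.959,0,0,0,0.178]]
  ]
}}

```text
time_s: 58.45
tcp_pos: [0.4866, 0.2512, 0.3236]
orientation: [[0.994, -0.106, 0.0], [-0.106, -0.994, 0.0], [0.0, -0.0, -1.0]]
force: [1.0, -0.3, -3.3]
grip_width: 0.189
grip_force: 30.0
```

Emit:
{"method": "servo_tool", "body": {
  "plan": [
    [[0,-0.01,0.11,0,0,0,0],[0,-0.01,0.23,0,0,0,0],[0,-0.02,0.35,0,0,0,0],[0,-0.03,0.46,0,0,0,0],[0,-0.03,0.58,0,0,0,0],[0,-0.04,0.7,0,0,0,0],[0,-0.05,0.81,0,0,0,0],[0,-0.053,0.931,0,0,0,0]]
  ]
}}

```text
time_s: 59.45
tcp_pos: [0.4715, 0.1593, 0.3236]
orientation: [[0.995, -0.104, 0.0], [-0.104, -0.995, 0.0], [0.0, -0.0, -1.0]]
force: [0.2, 0.6, -2.9]
grip_width: 0.19
grip_force: 30.0
```

Emit:
{"method": "servo_tool", "body": {
  "plan": [
    [[0,-0.01,0.13,0.07,0,0,0],[0,-0.01,0.27,0.16,0,0,0],[0,-0.02,0.41,0.26,0,0,0],[0,-0.03,0.55,0.36,0,0,0],[0,-0.03,0.68,0.46,0,0,0],[0,-0.04,0.8,0.56,0,0,0],[0,-0.05,0.89,0.66,0,0,0],[0,-0.053,0.931,0.75,0,0,0]]
  ]
}}

```text
time_s: 60.45
tcp_pos: [0.4566, 0.0675, 0.2479]
orientation: [[0.994, -0.105, -0.0], [-0.105, -0.994, 0.0], [-0.0, -0.0, -1.0]]
force: [-0.7, 0.7, -2.6]
grip_width: 0.189
grip_force: 30.0
```

Emit:
{"method": "servo_tool", "body": {
  "plan": [
    [[0,0,0,0.1,0,0,0],[0,0,0,0.2,0,0,0],[0,0,0,0.3,0,0,0],[0,0,0,0.39,0,0,0],[0,0,0,0.46,0,0,0],[0,0,0,0.5,0,0,0],[0,0,0,0.5,0,0,0],[0,0,0,0.5,0,0,0]]
  ]
}}

```text
time_s: 61.45
tcp_pos: [0.457, 0.068, 0.199]
orientation: [[0.995, -0.105, 0.001], [-0.105, -0.995, 0.0], [0.001, -0.0, -1.0]]
force: [-0.3, 0.4, -2.7]
grip_width: 0.187
grip_force: 30.0
```

```bash
python3 - <<'E'
from h import *
for c in("side","top"):
  p,W=snap(c)
  for t in("basket_1_bail","nut_1_centre","stall_1"):
    print(c,t,[(np.round(r["centre"],3).tolist(),round(r["conf"],2)) for r in models.mark_of(t,c)])
comp(W,(.38,.55,-.16,.16,.012,.022),"rack",100)
comp(W,(.28,.45,.17,.31,.112,.126),"holster top")
E
```

```text
side basket_1_bail [([0.461, -0.054, 0.049], 0.47)]
side nut_1_centre [([0.458, -0.054, 0.02], 0.54)]
side stall_1 [([0.461, -0.055, 0.006], 0.8), ([0.46, 0.007, 0.005], 0.75), ([0.471, 0.068, 0.007], 0.65), ([0.666, 0.042, 0.09], 0.23), ([0.475, 0.069, 0.087], 0.22), ([0.468, 0.012, 0.02], 0.16)]
top basket_1_bail []
top nut_1_centre []
top stall_1 [([0.466, 0.007, 0.008], 0.63)]
holster top 150 [338.2 235.6] [52.1 32.5] 13.5 z 0.1202
```

Emit:
{"method": "servo_tool", "body": {
  "plan": [
    [[0,0,0,0.06,0,0,0],[0,0,0,0.12,0,0,0],[0,0,0,0.18,0,0,0],[0,0,0,0.23,0,0,0],[0,0,0,0.27,0,0,0],[0,0,0,0.31,0,0,0],[0,0,0,0.34,0,0,0],[0,0,0,0.35,0,0,0]]
  ]
}}

```text
time_s: 62.85
tcp_pos: [0.4568, 0.068, 0.1636]
orientation: [[0.995, -0.105, 0.0], [-0.105, -0.995, -0.0], [0.0, -0.0, -1.0]]
force: [0.5, 0.6, -1.1]
grip_width: 0.187
grip_force: 30.0
```

Emit:
{"method": "servo_tool", "body": {
  "plan": [
    [[0,0,0,0.04,0,0,0],[0,0,0,0.09,0,0,0],[0,0,0,0.09,0,0,0],[0,-0.07,0,0.09,0,0,0],[0,-0.15,0,0.09,0,0,0],[0,-0.23,0,0.09,0,0,0],[0,-0.31,0,0.09,0,0,0],[0,-0.38,0,0.09,0,0,0]]
  ]
}}

```text
time_s: 63.85
tcp_pos: [0.4183, 0.072, 0.1546]
orientation: [[0.995, -0.104, 0.0], [-0.104, -0.995, 0.0], [0.0, -0.0, -1.0]]
force: [-0.9, 1.2, -1.0]
grip_width: 0.188
grip_force: 30.0
```

Emit:
{"method": "servo_tool", "body": {
  "plan": [
    [[0,0,0,-0.12,0,0,0],[0,0,0,-0.25,0,0,0],[0,0,0,-0.38,0,0,0],[0,0,0,-0.5,0,0,0],[0,0,0,-0.62,0,0,0],[0,0,0,-0.75,0,0,0],[0,0,0,-0.88,0,0,0],[0,0,0,-1,0,0,0]]
  ]
}}

```text
time_s: 64.85
tcp_pos: [0.419, 0.072, 0.2555]
orientation: [[0.995, -0.105, 0.0], [-0.105, -0.995, -0.0], [0.0, -0.0, -1.0]]
force: [-0.3, -0.3, -1.7]
grip_width: 0.188
grip_force: 30.0
```

```bash
python3 - <<'E'
from h import *
p,W=snap("side"); m=box(W,.28,.45,.17,.31,.112,.126); comp(W,(.28,.45,.17,.31,.11,.126),"holster side")
p,W=snap("top")
comp(W,(.42,.51,-.09,.1,.048,.061),"bars",15)
comp(W,(.28,.45,.17,.31,.112,.126),"holster top")
comp(W,(.25,.45,.12,.31,.003,.014),"foot",150)
comp(W,(.48,.7,0,.12,.06,.075),"keeper")
print([(np.round(r["centre"],3).tolist(),round(r["conf"],2)) for r in models.mark_of("holster_mouth","top")])
cv2.imwrite("pics/t8.png",cv2.resize(p[190:330,210:450],(800,467),interpolation=cv2.INTER_CUBIC))
a=np.radians(13.7)
go(.3383-.013*np.cos(a),.2355-.013*np.sin(a),.29,13.7)
E
```

```text
holster side 153 [339.3 235.6] [51.6 37.1] 14.5 z 0.1164
bars 47 [471.7  67.7] [36.6  5.9] 83.2 z 0.0564
bars 52 [464.6   4.6] [39.   5.7] 82.7 z 0.0564
bars 51 [458.4 -54.9] [38.8  5.8] 83.2 z 0.0566
holster top 152 [338.2 235.5] [52.5 32.4] 13.6 z 0.1203
foot 1084 [343.8 222.1] [127.3 128.8] 86.7 z 0.0074
foot 633 [285.2 199.9] [158.6  70.2] 90.0 z 0.007
keeper 46 [645.4  43.6] [ 9.6 20.6] 64.1 z 0.07
keeper 343 [554.2  83.9] [ 10.2 158.7] 66.1 z 0.0706
[([0.342, 0.238, 0.124], 0.57), ([0.659, 0.041, 0.084], 0.54)]
go [-1.099 -1.498 -0.346] rz -0.438 t 65.0
```

View pics/t8.png

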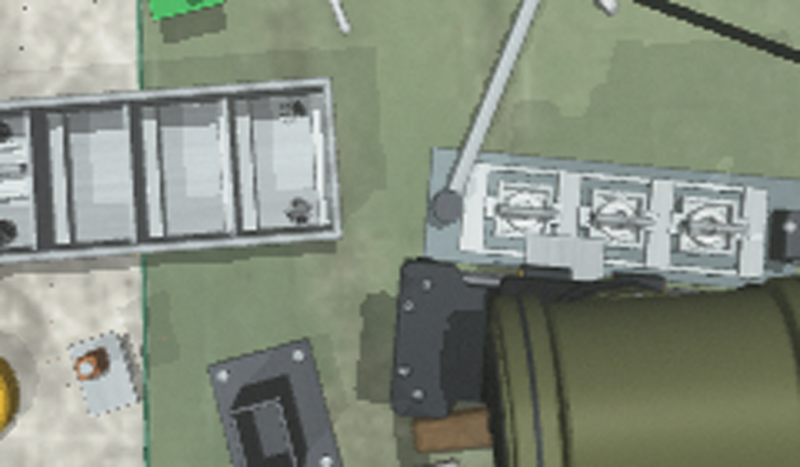

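All three baskets are in with nuts ((525,210), (620,215), (710,225)). The holster has shifted to (275,430). I'm taking the rod there.

Emit:
{"method": "servo_tool", "body": {
  "plan": [
    [[0,-0.07,-0.09,-0.04,0,0,0],[0,-0.14,-0.19,-0.09,0,0,0],[0,-0.2,-0.28,-0.13,0,0,0],[0,-0.27,-0.37,-0.17,0,0,0],[0,-0.34,-0.47,-0.22,0,0,0],[0,-0.41,-0.56,-0.26,0,0,0],[0,-0.48,-0.66,-0.3,0,0,0],[0,-0.55,-0.75,-0.35,0,0,0]]
  ]
}}

```text
time_s: 66.0
tcp_pos: [0.3716, 0.153, 0.2898]
orientation: [[0.995, -0.104, -0.0], [-0.104, -0.995, -0.0], [-0.0, 0.0, -1.0]]
force: [0.5, -0.4, -2.0]
grip_width: 0.192
grip_force: 30.0
```

Emit:
{"method": "servo_tool", "body": {
  "plan": [
    [[0,-0.08,-0.1,0,0,0,-0.06],[0,-0.16,-0.21,0,0,0,-0.12],[0,-0.24,-0.32,0,0,0,-0.19],[0,-0.31,-0.43,0,0,0,-0.25],[0,-0.39,-0.53,0,0,0,-0.31],[0,-0.47,-0.64,0,0,0,-0.38],[0,-0.55,-0.748,0,0,0,-0.438],[0,-0.55,-0.748,0,0,0,-0.438]]
  ]
}}

```text
time_s: 67.0
tcp_pos: [0.3247, 0.2331, 0.2896]
orientation: [[0.971, 0.239, 0.0], [0.239, -0.971, -0.0], [0.0, 0.0, -1.0]]
force: [-0.1, -0.3, -1.4]
grip_width: 0.185
grip_force: 30.0
```

```bash
python3 - <<'E'
from h import *
p,W=snap("side"); comp(W,(.28,.45,.17,.31,.11,.126),"holster side"); comp(W,(.28,.45,.17,.31,.265,.285),"flange side")
print([(np.round(r["centre"],3).tolist(),round(r["conf"],2)) for r in models.mark_of("rod_hook","side")])
p,W=snap("top"); comp(W,(.28,.45,.17,.31,.112,.126),"holster top",20); comp(W,(.28,.45,.17,.31,.265,.285),"flange top")
a=np.radians(13.6)
go(.3383-.013*np.cos(a),.2355-.013*np.sin(a),.139,13.6)
print(bot.get_state()["tcp_pos"])
E
```

```text
holster side 156 [339.5 236.3] [52.2 37.8] 11.9 z 0.1155
flange side 267 [339.1 236.1] [61.5 45. ] 15.1 z 0.274
[([0.327, 0.236, 0.172], 0.91), ([0.391, 0.345, 0.004], 0.79), ([0.629, 0.274, 0.001], 0.62)]
holster top 61 [352.3 238.7] [22.9 32.2] 13.2 z 0.1204
holster top 25 [329.3 218.7] [26.2  3.7] 13.6 z 0.1209
flange top 460 [351.5 237.5] [34.8 41.7] 13.7 z 0.2764
go [ 0.004 -0.     1.506] rz 0.002 t 67.15
[0.325248   0.23233264 0.28956541]
```

Emit:
{"method": "servo_tool", "body": {
  "plan": [
    [[0,0,0,0.12,0,0,0],[0,0,0,0.25,0,0,0],[0,0,0,0.38,0,0,0],[0,0,0,0.5,0,0,0],[0,0,0,0.62,0,0,0],[0,0,0,0.75,0,0,0],[0,0,0,0.88,0,0,0],[0,0,0,1,0,0,0]]
  ]
}}

```text
time_s: 68.15
tcp_pos: [0.3251, 0.2324, 0.1886]
orientation: [[0.972, 0.237, -0.0], [0.237, -0.972, -0.0], [-0.0, 0.0, -1.0]]
force: [0.1, 0.3, -1.4]
grip_width: 0.187
grip_force: 30.0
```

Emit:
{"method": "servo_tool", "body": {
  "plan": [
    [[0,0,0,0.12,0,0,0],[0,0,0,0.24,0,0,0],[0,0,0,0.34,0,0,0],[0,0,0,0.42,0,0,0],[0,0,0,0.47,0,0,0],[0,0,0,0.5,0,0,0],[0,0,0,0.5,0,0,0],[0,0,0,0.5,0,0,0]]
  ]
}}

```text
time_s: 69.15
tcp_pos: [0.3254, 0.2326, 0.1399]
orientation: [[0.971, 0.237, 0.001], [0.237, -0.971, 0.0], [0.001, -0.0, -1.0]]
force: [0.4, -1.1, -1.2]
grip_width: 0.189
grip_force: 30.0
```

Emit:
{"method": "servo_tool", "body": {
  "plan": [
    [[0,0,0,0.01,0,0,0],[0,0,0,0.01,0,0,0],[30,0,0,0.01,0,0,0],[60,0,0,0.01,0,0,0],[60,0,0,0.01,0,0,0],[60,0,0,0.01,0,0,0],[60,0,0,0.01,0,0,0],[60,0,0,0.01,0,0,0]]
  ]
}}

```text
time_s: 70.15
tcp_pos: [0.3252, 0.2325, 0.1386]
orientation: [[0.972, 0.237, 0.0], [0.237, -0.972, 0.0], [0.0, -0.0, -1.0]]
force: [-0.2, -0.5, 0.3]
grip_width: 0.598
grip_force: 0.0
```

Emit:
{"method": "servo_tool", "body": {
  "plan": [
    [[60,0,0,-0.12,0,0,0],[60,0,0,-0.25,0,0,0],[60,0,0,-0.38,0,0,0],[60,0,0,-0.5,0,0,0],[60,0,0,-0.62,0,0,0],[60,0,0,-0.75,0,0,0],[60,0,0,-0.88,0,0,0],[60,0,0,-1,0,0,0]]
  ]
}}

```text
time_s: 71.15
tcp_pos: [0.3252, 0.2325, 0.2395]
orientation: [[0.972, 0.237, 0.0], [0.237, -0.972, 0.0], [0.0, -0.0, -1.0]]
force: [0.3, 0.5, 0.4]
grip_width: 0.598
grip_force: 0.0
```

```bash
python3 - <<'E'
from h import *
p,W=snap("side"); comp(W,(.28,.45,.17,.31,.118,.132),"flange side"); comp(W,(.28,.45,.17,.31,.15,.2),"handle side")
p,W=snap("top"); comp(W,(.28,.45,.17,.31,.118,.132),"flange top",20); comp(W,(.28,.45,.17,.31,.15,.2),"handle top")
comp(W,(.48,.7,0,.12,.06,.075),"keeper"); comp(W,(.44,.52,.08,.16,.04,.1),"hinge",20)
comp(W,(.38,.55,-.16,.16,.012,.022),"rack",100); comp(W,(.42,.51,-.09,.1,.048,.061),"bars",15)
K=[]; 
# cable points
for y in np.arange(-.18,.2,.03):
    m=box(W,.45,.75,y-.004,y+.004,.125,.22); print(round(y,2),m.sum(),np.median(W[m],0).round(3) if m.any() else "")
print(bot.get_state()["tcp_pos"])
E
```

```text
flange side 248 [339.6 235. ] [61.6 44.9] 13.5 z 0.1229
handle side 114 [327.6 230.4] [20.8 18.6] 89.5 z 0.174
flange top 445 [343.9 235.7] [50.4 42. ] 13.7 z 0.1251
handle top 55 [332.4 231.4] [18.3  7.6] 88.7 z 0.1817
keeper 47 [645.7  43.7] [ 9.5 21.5] 65.9 z 0.0706
keeper 353 [553.9  84.2] [ 10.5 159.5] 66.3 z 0.0705
hinge 154 [494.8 112.5] [18.4 56.8] 72.4 z 0.0711
rack 211 [471.3  83. ] [46.7 62.1] 82.3 z 0.0183
rack 485 [460.9  10.1] [129.1  67.4] 82.2 z 0.0179
rack 224 [452.3 -85.6] [31.  61.6] 77.4 z 0.0187
bars 47 [471.7  67.7] [36.8  5.8] 83.2 z 0.0561
bars 52 [464.6   4.5] [38.9  5.7] 82.6 z 0.0563
bars 53 [458.4 -55.3] [38.9  5.8] 83.1 z 0.0563
-0.18 465 [ 0.534 -0.18   0.152]
-0.15 265 [ 0.603 -0.15   0.143]
-0.12 134 [ 0.694 -0.121  0.128]
-0.09 17 [ 0.56  -0.09   0.149]
-0.06 18 [ 0.572 -0.061  0.152]
-0.03 18 [ 0.583 -0.03   0.156]
0.0 20 [ 0.595 -0.     0.159]
0.03 16 [0.608 0.03  0.163]
0.06 19 [0.62  0.06  0.166]
0.09 19 [0.632 0.091 0.169]
0.12 18 [0.643 0.119 0.174]
0.15 19 [0.654 0.149 0.177]
0.18 24 [0.667 0.18  0.18 ]
[0.32589854 0.23283312 0.24048526]
```

The rod is seated in its holster (flange at 0.125). Now planning the keeper push.

```bash
python3 - <<'E'
from h import *
go(.574,.1125,.24,-24); s=bot.get_state(); print(s["joint_pos"].round(2))
# later path (tool yaw -24): deltas in tool axes from start point
H=np.array([.477,.117]); t=np.radians(-24); X=np.array([np.cos(t),np.sin(t)]); Y=np.array([np.sin(t),-np.cos(t)])
p0=np.array([.574,.1125])
for a in [-24,-30,-40,-50,-60,-70,-80,-88,-92,-95,-97]:
    f=np.radians(a); u=np.array([np.cos(f),np.sin(f)]); n=np.array([-u[1],u[0]])
    r=.09+.06*min(1,max(0,(-a-24)/66)); h=.005+.012*abs(n@Y)+.010*abs(n@X)
    c=H+r*u+h*n; d=c-p0; print(a,c.round(4),"tool",(d@X*10).round(3),(d@Y*10).round(3))
E
```

```text
go [2.125 1.757 0.01 ] rz 0.838 t 71.25
[ 0.49 -0.49  2.14  0.    1.49  1.82]
-24 [0.5661 0.0959] tool -0.004 0.183
-30 [0.5687 0.0848] tool 0.064 0.274
-40 [0.5695 0.0646] tool 0.154 0.456
-50 [0.5655 0.0429] tool 0.205 0.67
-60 [0.5562 0.021 ] tool 0.209 0.908
-70 [5.414e-01 2.000e-04] tool 0.159 1.159
-80 [ 0.5212 -0.0183] tool 0.049 1.41
-88 [ 0.5014 -0.0304] tool -0.082 1.601
-92 [ 0.4905 -0.0336] tool -0.169 1.674
-95 [ 0.4822 -0.034 ] tool -0.242 1.712
-97 [ 0.4767 -0.0341] tool -0.293 1.735
```

Emit:
{"method": "servo_tool", "body": {
  "plan": [
    [[0,0.09,0.08,-0.05,0,0,0],[0,0.18,0.15,-0.05,0,0,0],[0,0.27,0.23,-0.05,0,0,0],[0,0.36,0.3,-0.05,0,0,0],[0,0.45,0.38,-0.05,0,0,0],[0,0.54,0.45,-0.05,0,0,0],[0,0.63,0.53,-0.05,0,0,0],[0,0.72,0.6,-0.05,0,0,0]]
  ]
}}

```text
time_s: 72.25
tcp_pos: [0.41, 0.1908, 0.2435]
orientation: [[0.972, 0.237, 0.0], [0.237, -0.972, -0.0], [-0.0, 0.0, -1.0]]
force: [-0.2, 0.4, -1.0]
grip_width: 0.007
grip_force: 0.0
```

Emit:
{"method": "servo_tool", "body": {
  "plan": [
    [[0,0.09,0.08,0,0,0,0],[0,0.18,0.15,0,0,0,0],[0,0.27,0.23,0,0,0,0],[0,0.36,0.3,0,0,0,0],[0,0.45,0.38,0,0,0,0],[0,0.54,0.45,0,0,0,0],[0,0.63,0.53,0,0,0,0],[0,0.72,0.6,0,0,0,0]]
  ]
}}

```text
time_s: 73.25
tcp_pos: [0.4942, 0.1496, 0.2435]
orientation: [[0.972, 0.237, -0.0], [0.237, -0.972, 0.0], [-0.0, -0.0, -1.0]]
force: [-0.5, -0.7, -0.1]
grip_width: 0.006
grip_force: 0.0
```

Emit:
{"method": "servo_tool", "body": {
  "plan": [
    [[0,0.09,0.07,0,0,0,0.12],[0,0.18,0.15,0,0,0,0.24],[0,0.27,0.22,0,0,0,0.36],[0,0.36,0.3,0,0,0,0.48],[0,0.45,0.37,0,0,0,0.6],[0,0.54,0.45,0,0,0,0.72],[0,0.63,0.52,0,0,0,0.838],[0,0.685,0.557,0,0,0,0.838]]
  ]
}}

```text
time_s: 74.25
tcp_pos: [0.5739, 0.1118, 0.2434]
orientation: [[0.914, -0.406, -0.0], [-0.406, -0.914, 0.0], [-0.0, 0.0, -1.0]]
force: [-0.3, 0.0, -0.4]
grip_width: 0.004
grip_force: 0.0
```

```bash
python3 - <<'E'
from h import *
p,W=snap("side"); p,W=snap("top")
comp(W,(.38,.55,-.16,.16,.012,.022),"rack",100); comp(W,(.42,.51,-.09,.1,.048,.061),"bars",15); comp(W,(.48,.7,0,.12,.06,.075),"keeper");
for c in("side","top"):
  print([(np.round(r["centre"],3).tolist(),round(r["conf"],2)) for r in models.mark_of("keeper_knob",c)],[(np.round(r["centre"],3).tolist(),round(r["conf"],2)) for r in models.mark_of("keeper_hinge",c)])
go(.568,.113,.063,-24)
H=np.array([.477,.117]); t=np.radians(-24); X=np.array([np.cos(t),np.sin(t)]); Y=np.array([np.sin(t),-np.cos(t)])
p0=np.array([.568,.113])
for a in [-24,-30,-40,-50,-60,-70,-80,-88,-92,-95,-97]:
    f=np.radians(a); u=np.array([np.cos(f),np.sin(f)]); n=np.array([-u[1],u[0]])
    r=.08+.07*min(1,max(0,(-a-45)/45)); h=.005+.012*abs(n@Y)+.010*abs(n@X)
    c=H+r*u+h*n; d=c-p0; print(a,c.round(4),"tool",(d@X*10).round(3),(d@Y*10).round(3))
E
```

```text
rack 198 [470.9  92. ] [64.3 34.4] 4.3 z 0.018
rack 292 [475.5  21.1] [59.2 97.8] 5.5 z 0.0182
bars 46 [471.7  67.7] [36.7  5.9] 83.1 z 0.057
bars 51 [464.7   4.5] [38.7  5.8] 82.7 z 0.0563
keeper 137 [513.  102.3] [10.2 65.3] 66.9 z 0.0707
[([0.663, 0.038, 0.091], 0.68), ([0.459, 0.008, 0.004], 0.28)] [([0.475, 0.126, 0.063], 0.81), ([0.469, 0.068, 0.017], 0.48)]
[] [([0.477, 0.121, 0.068], 0.75)]
go [-0.049  0.014  1.806] rz 0.001 t 74.55
-24 [0.557 0.1  ] tool -0.048 0.164
-30 [0.5553 0.0926] tool -0.033 0.238
-40 [0.5507 0.0804] tool -0.025 0.369
-50 [0.5489 0.0627] tool 0.03 0.537
-60 [0.5465 0.0378] tool 0.109 0.774
-70 [0.537  0.0123] tool 0.126 1.046
-80 [ 0.52   -0.0119] tool 0.07 1.336
-88 [ 0.5014 -0.0291] tool -0.031 1.569
-92 [ 0.4905 -0.0336] tool -0.112 1.654
-95 [ 0.4822 -0.034 ] tool -0.186 1.692
-97 [ 0.4767 -0.0341] tool -0.236 1.715
```

Emit:
{"method": "servo_tool", "body": {
  "plan": [
    [[0,-0.02,0,0.12,0,0,0],[0,-0.05,0.014,0.25,0,0,0],[0,-0.05,0.014,0.38,0,0,0],[0,-0.05,0.014,0.5,0,0,0],[0,-0.05,0.014,0.62,0,0,0],[0,-0.05,0.014,0.75,0,0,0],[0,-0.05,0.014,0.88,0,0,0],[0,-0.05,0.014,1,0,0,0]]
  ]
}}

```text
time_s: 75.55
tcp_pos: [0.568, 0.1128, 0.1426]
orientation: [[0.914, -0.407, -0.0], [-0.407, -0.914, -0.0], [-0.0, 0.0, -1.0]]
force: [0.2, 0.2, -0.7]
grip_width: 0.003
grip_force: 0.0
```

Emit:
{"method": "servo_tool", "body": {
  "plan": [
    [[0,0,0,0.12,0,0,0],[0,0,0,0.24,0,0,0],[0,0,0,0.36,0,0,0],[0,0,0,0.48,0,0,0],[0,0,0,0.6,0,0,0],[0,0,0,0.7,0,0,0],[0,0,0,0.77,0,0,0],[0,0,0,0.8,0,0,0]]
  ]
}}

```text
time_s: 76.55
tcp_pos: [0.568, 0.1128, 0.063]
orientation: [[0.914, -0.407, -0.001], [-0.407, -0.914, -0.0], [-0.0, 0.0, -1.0]]
force: [0.5, -0.4, 0.1]
grip_width: 0.005
grip_force: 0.0
```

Emit:
{"method": "servo_tool", "body": {
  "plan": [
    [[0,-0.04,0.08,0,0,0,0],[0,-0.04,0.16,0,0,0,0],[0,-0.03,0.22,0,0,0,0],[0,-0.03,0.28,0,0,0,0],[0,-0.03,0.34,0,0,0,0],[0,-0.01,0.4,0,0,0,0],[0,0.01,0.47,0,0,0,0],[0,0.03,0.537,0,0,0,0]]
  ]
}}

```text
time_s: 77.55
tcp_pos: [0.549, 0.0621, 0.0636]
orientation: [[0.914, -0.407, 0.0], [-0.407, -0.914, -0.0], [0.0, 0.0, -1.0]]
force: [0.9, 1.3, -0.2]
grip_width: 0.006
grip_force: 0.5
```

```bash
python3 - <<'E'
from h import *
p,W=snap("side"); print([(np.round(r["centre"],3).tolist(),round(r["conf"],2)) for r in models.mark_of("keeper_knob","side")])
cv2.imwrite("pics/s9.png",cv2.resize(p[150:330,220:440],(733,600)))
p,W=snap("top");print([(np.round(r["centre"],3).tolist(),round(r["conf"],2)) for r in models.mark_of("keeper_knob","top")])
comp(W,(.42,.51,-.09,.1,.048,.061),"bars",15)
print(bot.get_state()["force"],bot.get_state()["tcp_pos"])
E
```

```text
[([0.613, -0.027, 0.091], 0.9)]
[([0.471, 0.009, 0.015], 0.55)]
bars 15 [470.3  55. ] [11.2  4.7] 74.4 z 0.0563
bars 50 [464.6   4.5] [38.6  5.6] 82.8 z 0.0564
[0.0071013  0.70982418 0.1861052 ] [0.54896471 0.06215694 0.06350082]
```

View pics/s9.png

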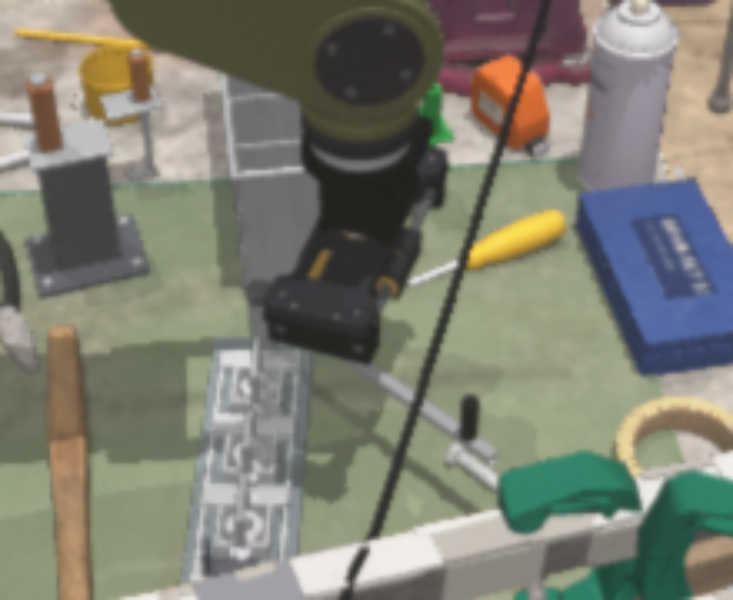

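The keeper is following and is now about 47° below +x, with the knob at (470,415). The cable stays clear of the gripper. Continuing.

Emit:
{"method": "servo_tool", "body": {
  "plan": [
    [[0,0.03,0.1,0,0,0,0],[0,0.06,0.2,0,0,0,0],[0,0.085,0.3,0,0,0,0],[0,0.09,0.4,0,0,0,0],[0,0.096,0.5,0,0,0,0],[0,0.08,0.6,0,0,0,0],[0,0.06,0.7,0,0,0,0],[0,0.04,0.8,0,0,0,0]]
  ]
}}

```text
time_s: 78.75
tcp_pos: [0.5196, -0.0127, 0.0635]
orientation: [[0.914, -0.407, -0.0], [-0.407, -0.914, -0.0], [-0.0, 0.0, -1.0]]
force: [0.7, 0.7, 0.3]
grip_width: 0.004
grip_force: 0.3
```

```bash
python3 - <<'E'
from h import *
p,W=snap("side"); print([(np.round(r["centre"],3).tolist(),round(r["conf"],2)) for r in models.mark_of("keeper_knob","side")])
p,W=snap("top");print([(np.round(r["centre"],3).tolist(),round(r["conf"],2)) for r in models.mark_of("keeper_knob","top")])
comp(W,(.42,.55,-.1,.1,.063,.078),"keeper",15);comp(W,(.42,.6,-.13,.0,.085,.11),"knob",5)
print(bot.get_state()["force"],bot.get_state()["tcp_pos"])
E
```

```text
[([0.517, -0.076, 0.092], 0.61), ([0.71, 0.372, 0.004], 0.41)]
[([0.46, -0.051, 0.006], 0.62), ([0.507, 0.414, 0.059], 0.22)]
keeper 212 [487.6  53.4] [10.  95.8] 9.5 z 0.0706
[-0.94289008  0.42525169  0.7265989 ] [ 0.51988018 -0.01235229  0.0635243 ]
```

Emit:
{"method": "servo_tool", "body": {
  "plan": [
    [[0,-0.03,0.08,0,0,0,0],[0,-0.07,0.16,0,0,0,0],[0,-0.1,0.233,0,0,0,0],[0,-0.14,0.28,0,0,0,0],[0,-0.18,0.318,0,0,0,0],[0,-0.2,0.33,0,0,0,0],[0,-0.22,0.34,0,0,0,0],[0,-0.22,0.34,0,0,0,0]]
  ]
}}

```text
time_s: 79.95
tcp_pos: [0.4863, -0.0342, 0.0636]
orientation: [[0.914, -0.407, 0.0], [-0.407, -0.914, -0.0], [0.0, -0.0, -1.0]]
force: [0.8, 0.2, 0.2]
grip_width: 0.006
grip_force: 0.4
```

```bash
python3 - <<'E'
from h import *
p,W=snap("side"); print([(np.round(r["centre"],3).tolist(),round(r["conf"],2)) for r in models.mark_of("keeper_knob","side")])
p,W=snap("top")
comp(W,(.42,.55,-.1,.1,.063,.078),"keeper",15)
comp(W,(.38,.55,-.16,.16,.012,.022),"rack",80)
print(bot.get_state()["force"],bot.get_state()["tcp_pos"])
E
```

```text
[([0.469, -0.076, 0.091], 0.54)]
keeper 236 [471.9  44.8] [110.8   9.9] 86.1 z 0.0706
rack 105 [491.5  78.6] [51.6 24.5] 87.3 z 0.0179
rack 316 [449.7  40.5] [142.9  28.6] 83.6 z 0.0177
[ 0.85446708  0.50236445 -0.43496934] [ 0.48627821 -0.03417675  0.06358344]
```

Emit:
{"method": "servo_tool", "body": {
  "plan": [
    [[0,-0.01,0.005,0,0,0,0],[0,-0.02,0.01,0,0,0,0],[0,-0.03,0.014,0,0,0,0],[0,-0.04,0.018,0,0,0,0],[0,-0.045,0.02,0,0,0,0],[0,-0.05,0.022,0,0,0,0],[0,-0.055,0.024,0,0,0,0],[0,-0.055,0.024,0,0,0,0]]
  ]
}}

```text
time_s: 81.1
tcp_pos: [0.4797, -0.0342, 0.0633]
orientation: [[0.914, -0.407, -0.001], [-0.407, -0.914, -0.0], [-0.001, 0.0, -1.0]]
force: [-0.1, -0.6, 0.3]
grip_width: 0.007
grip_force: 0.0
```

```bash
cat > k.py <<'E'
from h import *
p,W=snap("side"); print([(np.round(r["centre"],3).tolist(),round(r["conf"],2)) for r in models.mark_of("keeper_knob","side")])
comp(W,(.42,.53,-.12,.12,.058,.078),"keeper side",15)
p,W=snap("top")
comp(W,(.42,.53,-.12,.12,.063,.078),"keeper top",15)
m=box(W,.42,.53,-.02,.095,.066,.076); P=W[m]; k=np.polyfit(P[:,1],P[:,0],1); print("slope yaw",np.degrees(np.arctan(k[0])).round(2))
comp(W,(.38,.55,-.16,.16,.012,.022),"rack",80)
print(bot.get_state()["force"],bot.get_state()["tcp_pos"])
E
python3 k.py
```

```text
[([0.46, -0.077, 0.091], 0.54)]
keeper side 19 [485.5 -42.1] [11.4  8.4] 14.1 z 0.0682
keeper side 65 [455.1 -89.5] [25. 11.] 87.9 z 0.0689
keeper side 26 [ 437.1 -104.2] [12.4  4.5] 84.5 z 0.069
keeper top 284 [472.5  56.7] [124.9  19.1] 86.2 z 0.0708
slope yaw 7.05
rack 97 [490.   90.6] [31.4 24.4] 88.4 z 0.0182
rack 307 [448.2  37.9] [142.2  25.9] 83.7 z 0.0181
[0.05662393 0.51785826 0.21369494] [ 0.48003753 -0.03423236  0.06348153]
```

Emit:
{"method": "servo_tool", "body": {
  "plan": [
    [[0,-0.005,0.002,0,0,0,0],[0,-0.01,0.004,0,0,0,0],[0,-0.015,0.006,0,0,0,0],[0,-0.02,0.009,0,0,0,0],[0,-0.025,0.011,0,0,0,0],[0,-0.03,0.013,0,0,0,0],[0,-0.03,0.013,0,0,0,0],[0,-0.03,0.013,0,0,0,0]]
  ]
}}

```text
time_s: 82.25
tcp_pos: [0.4778, -0.0341, 0.0638]
orientation: [[0.913, -0.407, 0.002], [-0.407, -0.913, 0.0], [0.002, -0.001, -1.0]]
force: [5.2, -0.2, -2.7]
grip_width: 0.005
grip_force: 2.5
```

```bash
python3 k.py
```

```text
[([0.458, -0.075, 0.09], 0.58)]
keeper side 20 [483.4 -40.4] [12.3  7.8] 17.0 z 0.0692
keeper side 64 [454.8 -82.6] [36.8 10.2] 81.3 z 0.0684
keeper side 27 [ 437. -104.] [13.8  4.4] 84.4 z 0.07
keeper top 270 [471.7  56.4] [125.9  19. ] 85.4 z 0.0709
slope yaw 8.01
rack 84 [490.1  92.2] [24.9 24.4] 88.4 z 0.0186
rack 98 [453.8  84.2] [48.1 24.7] 84.8 z 0.0175
rack 102 [446.2  31. ] [48.4 24.4] 77.0 z 0.0179
rack 82 [434.  -14.3] [26.3 32. ] 40.7 z 0.018
[ 5.45268098  0.35819628 -3.11047948] [ 0.47782731 -0.0341443   0.06383845]
```

Emit:
{"method": "servo_tool", "body": {
  "plan": [
    [[0,-0.005,0.002,0,0,0,0],[0,-0.01,0.004,0,0,0,0],[0,-0.015,0.006,0,0,0,0],[0,-0.02,0.009,0,0,0,0],[0,-0.02,0.009,0,0,0,0],[0,-0.02,0.009,0,0,0,0],[0,-0.02,0.009,0,0,0,0],[0,-0.02,0.009,0,0,0,0]]
  ]
}}

```text
time_s: 83.4
tcp_pos: [0.4765, -0.0343, 0.064]
orientation: [[0.913, -0.407, 0.005], [-0.407, -0.913, -0.0], [0.004, -0.002, -1.0]]
force: [8.7, 0.6, -4.0]
grip_width: 0.0
grip_force: 3.9
```

```bash
python3 k.py
```

```text
[([0.456, -0.077, 0.092], 0.61)]
keeper side 23 [482.6 -38.3] [13.3  9.2] 45.3 z 0.0704
keeper side 64 [451.7 -90.8] [24.5 10.3] 80.8 z 0.0683
keeper side 23 [ 435.3 -102.7] [13.   4.3] 87.0 z 0.069
keeper top 263 [471.6  57.5] [123.7  19.1] 85.2 z 0.0709
slope yaw 8.5
rack 114 [489.7  77.4] [57.8 24.4] 88.4 z 0.0175
rack 99 [453.7  86.4] [44.  25.1] 83.8 z 0.0178
rack 183 [445.2  13.5] [93.7 23.5] 82.8 z 0.0171
[ 8.6125519   0.55404179 -4.51771208] [ 0.47648735 -0.03427556  0.0639368 ]
```

Emit:
{"method": "servo_tool", "body": {
  "plan": [
    [[0,0.04,-0.02,0,0,0,0],[0,0.08,-0.035,0,0,0,0],[0,0.12,-0.05,0,0,0,0],[0,0.16,-0.07,0,0,0,0],[0,0.2,-0.09,-0.1,0,0,0],[0,0.2,-0.09,-0.3,0,0,0],[0,0.2,-0.09,-0.5,0,0,0],[0,0.2,-0.09,-0.7,0,0,0]]
  ]
}}

```text
time_s: 84.55
tcp_pos: [0.497, -0.0341, 0.135]
orientation: [[0.914, -0.407, 0.001], [-0.407, -0.914, -0.0], [0.001, -0.0, -1.0]]
force: [0.4, 0.4, 0.1]
grip_width: 0.004
grip_force: 0.0
```

Emit:
{"method": "servo_tool", "body": {
  "plan": [
    [[0,-0.1,-0.1,-0.12,0,0,0],[0,-0.2,-0.2,-0.25,0,0,0],[0,-0.3,-0.3,-0.38,0,0,0],[0,-0.4,-0.4,-0.5,0,0,0],[0,-0.5,-0.5,-0.62,0,0,0],[0,-0.6,-0.6,-0.75,0,0,0],[0,-0.7,-0.7,-0.88,0,0,0],[0,-0.8,-0.8,-1,0,0,0]]
  ]
}}

```text
time_s: 85.55
tcp_pos: [0.4558, 0.0724, 0.2345]
orientation: [[0.914, -0.407, 0.0], [-0.407, -0.914, 0.0], [0.0, -0.0, -1.0]]
force: [-0.6, 0.1, -0.4]
grip_width: 0.006
grip_force: 0.0
```

Emit:
{"method": "servo_tool", "body": {
  "plan": [
    [[0,-0.1,-0.1,-0.1,0,0,0],[0,-0.2,-0.2,-0.2,0,0,0],[0,-0.35,-0.3,-0.3,0,0,0],[0,-0.45,-0.4,-0.4,0,0,0],[0,-0.6,-0.5,-0.5,0,0,0],[0,-0.75,-0.6,-0.6,0,0,0],[0,-0.9,-0.7,-0.7,0,0,0],[0,-1,-0.8,-0.8,0,0,0]]
  ]
}}

```text
time_s: 86.55
tcp_pos: [0.3967, 0.1862, 0.3143]
orientation: [[0.914, -0.406, 0.0], [-0.406, -0.914, 0.0], [0.0, -0.0, -1.0]]
force: [-0.0, 0.3, 0.2]
grip_width: 0.007
grip_force: 0.0
```

```bash
python3 - <<'E'
from h import *
p,W=snap("top")
cv2.imwrite("pics/t10.png",cv2.resize(p[210:300,330:460],(780,540),interpolation=cv2.INTER_CUBIC))
comp(W,(.42,.53,-.12,.12,.063,.078),"keeper top",15)
comp(W,(.42,.53,-.12,.12,.095,.11),"knob top",5)
m=box(W,.42,.53,-.07,.1,.067,.075); P=W[m]; k=np.polyfit(P[:,1],P[:,0],1); print("slope yaw",np.degrees(np.arctan(k[0])).round(2),len(P))
comp(W,(.38,.55,-.16,.16,.012,.022),"rack",80)
m=box(W,.40,.53,-.15,.15,.004,.024); P=(W[m][:,:2]*1000).astype(np.float32); print(cv2.minAreaRect(P))
print(bot.get_state()["tcp_pos"])
E
```

```text
keeper top 464 [467.2  21.5] [197.   19.1] 84.4 z 0.0708
keeper top 16 [ 433.9 -104.1] [15.  4.] 82.0 z 0.0733
knob top 32 [451.7 -80.1] [10.5 11. ] 6.5 z 0.1047
slope yaw 7.02 360
rack 113 [491.9  80.5] [25.7 51.8] 6.3 z 0.0183
rack 314 [479.4 -23.7] [151.3  31.1] 82.7 z 0.0177
rack 313 [447.4  39.1] [139.7  25.9] 82.9 z 0.0177
rack 94 [433.6 -73.8] [35.6 22.2] 88.8 z 0.0185
((464.9915771484375, 0.0008544921875), (129.90292358398438, 299.9693298339844), 0.006670078262686729)
[0.39697449 0.18742416 0.31588005]
```

View pics/t10.png

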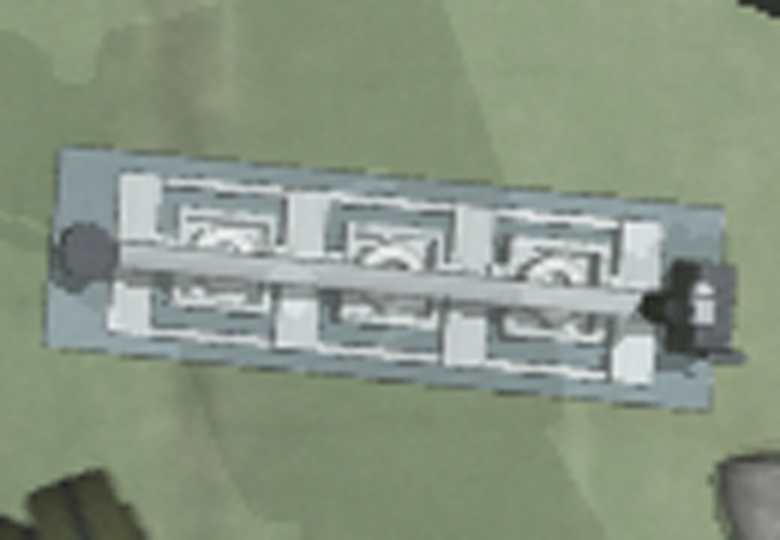

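The keeper lies straight over the three baskets, with the knob at (665,305). One numerical check of shut angle and final states before handing in.

```bash
python3 - <<'E'
from h import *
p,W=snap("top")
lo,hi,kn=[],[],[]
for y in np.arange(-.10,.10,.005):
    m=(abs(W[...,1]-y)<.002)&(W[...,0]>.40)&(W[...,0]<.53)&(W[...,2]>.0055)
    x=W[m][:,0]
    if len(x)>10: lo.append((y,np.percentile(x,1)));hi.append((y,np.percentile(x,99)))
    m=(abs(W[...,1]-y)<.002)&(W[...,0]>.42)&(W[...,0]<.52)&(W[...,2]>.064)&(W[...,2]<.078); x=W[m][:,0]
    if len(x)>2 and -.06<y<.09: kn.append((y,np.median(x)))
for n,a in(("lo",lo),("hi",hi),("keeper",kn)):
    a=np.array(a); k=np.polyfit(a[:,0],a[:,1],1); r=a[:,1]-np.polyval(k,a[:,0]); g=abs(r)<2*r.std()
    k=np.polyfit(a[g,0],a[g,1],1); print(n,g.sum(),"yaw",np.degrees(np.arctan(k[0])).round(2),"x at y=0",k[1].round(4),r[g].std().round(4))
P=W[box(W,.49,.53,.389,.429,.057,.07)]; print("empty bail",P[:,:2].mean(0).round(4))
comp(W,(.28,.45,.17,.31,.118,.132),"flange top",20); comp(W,(.28,.45,.17,.31,.15,.2),"handle top",20)
print("nuts",[(np.round(r["centre"],3).tolist(),round(r["conf"],2)) for r in models.mark_of("nut_1_centre","top")])
print(bot.get_state()["force"])
E
```

```text
lo 38 yaw 1.44 x at y=0 0.4121 0.0055
hi 38 yaw -0.47 x at y=0 0.5138 0.0072
keeper 27 yaw 7.18 x at y=0 0.4619 0.0005
empty bail [0.5075 0.4089]
nuts [([0.459, -0.054, 0.017], 0.6)]
[ 0.40946659 -1.10781512  0.57155426]
```

```bash
python3 - <<'E'
from h import *
p,W=snap("top")
lo,hi=[],[]
for y in np.arange(-.085,.09,.004):
    m=(abs(W[...,1]-y)<.002)&(W[...,0]>.40)&(W[...,0]<.53)&(W[...,2]>.011)&(W[...,2]<.022); x=W[m][:,0]
    if len(x)>3: lo.append((y,x.min()));hi.append((y,x.max()))
for n,a in(("lo",lo),("hi",hi)):
    a=np.array(a); g=np.ones(len(a),bool)
    for _ in range(4):
        k=np.polyfit(a[g,0],a[g,1],1); r=a[:,1]-np.polyval(k,a[:,0]); g=abs(r)<max(2*r[g].std(),.001)
    print(n,g.sum(),len(a),"yaw",np.degrees(np.arctan(k[0])).round(2),"x0",k[1].round(4),r[g].std().round(4))
E
```

```text
lo 44 44 yaw 7.32 x0 0.4292 0.0029
hi 44 44 yaw 7.14 x0 0.495 0.003
```

```bash
python3 -c "
from workcell import job
print(job.job_done())"
```

```text
the job is handed in; nothing more can be done
None
```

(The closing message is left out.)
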